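Squeeze the mended bottle's foot in the lever clamp, release it and stand it on the mat

TASK

The two halves of the acrylic foot under the mended bottle need a short squeeze: push the clamp's lever down until its rubber foot locks the block firmly against the end buffer, at about 15 N and never more than 25 N, then let go and leave it locked, touching nothing, for three seconds. Then flick the lever back up, all the way. Lift the bottle out of the clamp and stand it upright in the middle of the square cork mat without dropping it, leaving the other things on the bench alone.

Things in the scene. Friction and masses are not known exactly. Their poses are not given: they have to be found in the camera images.
- dock: fixed aluminium lever clamp, base plate 245 x 112 x 10 mm (x -60 to +185 mm). Origin on the bench straight below the lever's hinge; +x: press direction, hinge to end stop; y along the hinge; z up. Two guides to z = 26 mm, x = 26 to 98 mm, 64 mm apart, keep the block straight. Hinge cheeks 7 mm thick, to z = 76 mm, at y = +-50 mm
- channel_end (a point): point of the dock at x = 100.5 mm on top of its base plate (z = 10 mm), near the face of the black rubber buffer (46 mm wide, z = 12 to 34 mm) that a grey end stop, 40 mm high, carries on a stiff spring (5.5 N per mm). The stop is adjustable: this time the buffer's face may lie up to 7 mm before or behind this point, along dock x; it must be found by feel
- lever (a joint): angle of the steel lever, rad. 0 = fully up (handle towards dock -x, 0.70 rad above level), grows as the handle is pushed down; 0.70 = level; stop at 1.05. Stiff hinge: it stays where left, also while clamping up to 25 N. Square to the lever, moving it free takes about 6.5 N at the bar (5.5 N when the push pauses); once the block is nipped (somewhere from 0.4 to 0.9 rad) the force climbs
- grip (a point): centre of the lever's handle bar: steel rod, diameter 12 mm, along dock y between two side arms 72 mm apart. 130 mm from the hinge axis, it swings about it in the dock's x-z plane; height 148 mm with the lever up, 64 mm when level. Pushed slowly, 9 to 10 N at the bar means about 15 N of clamping, 12 N over 20 N; 1 mm more bar travel adds 1.7 N of clamping. Let go, the clamping eases by about 3 N
- hinge (a point): centre of the lever's hinge axis (along dock y), 64 mm above the bench
- foot (a point): centre of the lever's pressing foot, a black rubber roll 16 mm in diameter and 72 mm wide along dock y, between the side arms, fixed to the lever, 40 mm from the hinge axis; swings forward (dock +x) as the handle goes down, straight below the hinge at lever = 0.90
- mount: loose, 0.24 to 0.4 kg: pale two-part acrylic block 104 (x) x 60 (y) x 24 mm with a mended pale green glass bottle fixed upright on it, 143 mm high in all. Origin: centre of the block's underside, z up. It starts between the dock's guides on the base plate, x along the dock's x, up to 22 mm short of the buffer. The bottle is 50 mm wide at 52 mm height
- neck (a point): point on the bottle's axis at mid-neck, 118 mm above the block's underside. The neck is round, 23 mm in diameter, from 99 to 136 mm above the underside; above it a lip 32 mm wide
- mat: fixed square cork mat 150 x 150 x 4 mm. Origin: centre of its underside, z up
- varnish: bystander: small blue bottle with white cap, 34 mm wide, 68 mm high, origin centre of underside
- jar: bystander: amber glass jar, 56 mm wide, 60 mm high, origin centre of underside
- brush: bystander: brush about 190 mm long lying on the bench
- dish: bystander: white dish 80 mm wide, 22 mm high, origin centre of underside

How it is judged:
By the outcome, as a careful person would: the job done as asked, in the order asked, and still so for the second after the job is handed in, with the robot touching nothing.
It also fails if it takes over 72 s, if anything falls off the work surface, if the arm or the gripper's body presses on something with over 40 N, if the wrist force passes 120 N, or if a joint passes its speed limit or range.

ROBOT

A 7-joint arm with a two-finger parallel gripper is mounted at the origin on the work surface. World frame = base frame: x ahead of the robot, y to its left, z up, the work surface at z = 0. Lengths are in mm, angles in degrees, forces in N, time in s.
With the tool pointing down it reaches from about 400 to 875 mm from the base axis. Payload 4.4 kg.
Tool frame: the origin (TCP) lies at the very end of the fingers, on their centre line; the grasp point (between the pads) lies 19 mm behind it (ctrl.grip_point_offset is the distance from the TCP to the grasp point, in mm); z points along the fingers, x is the direction in which the jaws open and shut, and the axes are right-handed (so a half turn about z gives the same grasp; the last joint's range is limited). The gripper opens to 85 mm and grips with 20 to 120 N. Pads are 22 mm wide; open, the fingers measure 114 mm over their backs; the gripper's body (76 mm by 85 mm) begins 54 mm behind the grasp point. The pads swing forward as they close: fully open they stand 13 mm farther back than shut.
Start: joints at [64.469, 36.005, 2.206, 86.941, -1.547, 57.084, -1.146], TCP at [241.006, -603.684, 210.513] pointing down, gripper open.
Joint ranges: [-175.42, 175.42], [-21.48, 121.26], [-71.46, 75.88], [10.55, 141.38], [-63.04, 243.04], [13.31, 113.54], [-168.57, 168.57]. Speed limits (degrees/s): [147.25, 147.25, 180, 180, 180, 180, 180].

INTERFACE

Orientations are given as a 3x3 rotation matrix whose columns are the frame's x, y, z axes.
In Python, from station import ctrl, read_camera, outline_of gives the robot as it stands. The module is installed in compiled form; this text tells all that it offers.
- The arm moves only by the shell command python3 -m inch 'ROWS' [FORCE]. ROWS is JSON, a list of rows, each an object of numbers: "rx", "ry", "rz": the turn, a rotation vector about the tool's x, y, z in rad; "tx", "ty", "tz": the shift along the tool's x, y, z in m; "jaw": the closure, from 0 (fully open) to 1 (shut). A call has 1 to 8 rows; each row is the pose to reach, as a shift and turn from the pose measured when the call began, along the tool's axes at that moment; what a row does not reach only later rows make up. A row lasts 1/8 s, in which the tool goes at most 62.5 mm and 10.7 degrees, less where a joint would pass 70% of its speed; a pose out of reach is approached as far as the arm can. A call with a gripper value outside its range is refused whole. The fingers move at their own pace and stop on an object; FORCE is the grip in N (left out, the last holds). Time passes only in rows, so rows that repeat a pose let the fingers close. It gives the time, the measured TCP pose, the force and the opening at its end, in the units of the state.
- ctrl.get_state(): the state, without advancing time (a new reading comes with each control period).
- read_camera(name): name is "side" or "top" or "wrist"; returns a dict with "img" (420x560x3 uint8, blue, green, red), "mtx" (3x3 intrinsics, pixels), "origin" and "attitude" of the camera in the world. Camera axes: x right, y down, z forward; pixel columns grow to the right and rows downward; lengths in mm; the calibration is good to about 2 mm. A picture is of the moment at which its call begins. There is no depth.
- ctrl.hand_in(): hands the job in, once; it reports no verdict.
Trained networks look in the newest picture that a camera, given by its name, has taken for a name from the list of things; names that differ only in an ending like _2 or _b are one class to them, and where a whole thing is asked for, a point or a joint stands for the part that bears it (a point fixed in the world has none). Each returns a list of dicts, best first, with "conf" (0 to 1); they miss things now and then, are a little off and sometimes report something else, mostly with a low value. They report only what shows in the picture. A call takes as long as a camera call.
- outline_of(camera, query): "mask" (420x560 bool, what is visible of it) and "bbox" ([centre column, centre row, width, height] in pixels, round what is visible of it).
The state is a dict: "t": time; "joints": joint angles; "qd": joint speeds; "tau": joint torques, N m; "tcp_pos": TCP position; "orientation": TCP orientation; "wrist_force": force on the tool from outside, world axes, zero at the start; "moment": the same for the moment, N m; "opening": finger opening in mm.
Only numpy, scipy, OpenCV 4.12 (cv2) and the standard library are available. Lean on these libraries where they do the work, as an engineer would, in place of code of your own. Each camera call takes 0.05 s, during which the arm holds its last target.

## Working session

There is one attempt and no reset: what is moved stays moved. The work goes in short steps, Python scripts to look and compute and a shell command to move; the robot and the scene stay as the last step left them, time stands still between calls to the robot, and variables do not carry over. Pictures are saved under pics/ and viewed, and the job is handed in when it is done.

```bash
mkdir -p pics; ls; cat > h.py <<'E'
import numpy as np, cv2
from station import ctrl, read_camera, outline_of
def snap(n,f):
    c=read_camera(n); cv2.imwrite('pics/'+f,c['img']); return c
def proj(c,P):
    P=np.atleast_2d(P); R=np.array(c['attitude']); q=(P-np.array(c['origin']))@R
    q=q@np.array(c['mtx']).T; return q[:,:2]/q[:,2:]
def onz(c,px,z):
    R=np.array(c['attitude']); o=np.array(c['origin'])
    d=R@np.linalg.solve(np.array(c['mtx']),[px[0],px[1],1.]); return o+d*(z-o[2])/d[2]
E
python3 - <<'E'
from h import *
print(ctrl.get_state())
for n in ['side','top','wrist']:
    c=snap(n,n+'0.png'); print(n,c['origin'],np.round(c['attitude'],3).tolist(),np.round(c['mtx'],1).tolist())
    for q in ['dock','lever','mount','mat','varnish','jar','brush','dish']:
        r=outline_of(n,q); print(q,[(round(x['conf'],2),np.round(x['bbox']).tolist()) for x in r[:2]])
E
```

```text
pics
{'t': 0.0, 'joints': array([64.46803752, 36.05891081,  2.20174013, 86.99773855, -1.54701355,
       57.08214009, -1.14780155]), 'qd': array([ 0.04281209, -0.0347076 , -0.01352274,  0.01271411, -0.09594607,
        0.01990738,  0.06708951]), 'tau': array([-4.83693111e-04, -5.63405764e+01,  1.22578505e+00, -1.93444723e+01,
        1.10277216e-02,  1.04501290e-02,  1.09567156e-05]), 'tcp_pos': array([ 240.77252192, -603.03856456,  209.57920288]), 'orientation': array([[ 3.70729004e-01, -9.28740806e-01, -7.21820172e-04],
       [-9.28739133e-01, -3.70729706e-01,  1.76271370e-03],
       [-1.90470432e-03,  1.68935491e-05, -9.99998186e-01]]), 'wrist_force': array([0.72465799, 0.07362003, 0.25389289]), 'moment': array([ 0.05770757, -0.02746256,  0.04294349]), 'opening': 85.35505884113117}
side [ 431.01140939 -842.74647228  711.74848004] [[0.992, -0.066, 0.112], [-0.13, -0.532, 0.837], [0.004, -0.844, -0.536]] [[522.6, 0.0, 276.6], [0.0, 522.6, 209.9], [0.0, 0.0, 1.0]]
dock [(0.96, [282.0, 312.0, 101.0, 95.0])]
lever [(0.65, [298.0, 315.0, 72.0, 41.0]), (0.36, [277.0, 287.0, 45.0, 79.0]
[... 476 characters left out ...]
, -0.975]] [[497.9, 0.0, 272.0], [0.0, 497.9, 203.8], [0.0, 0.0, 1.0]]
dock [(0.7, [381.0, 223.0, 148.0, 81.0])]
lever [(0.7, [419.0, 212.0, 76.0, 60.0])]
mount [(0.88, [373.0, 226.0, 51.0, 39.0])]
mat [(0.76, [208.0, 202.0, 66.0, 72.0])]
varnish [(0.56, [382.0, 225.0, 147.0, 79.0]), (0.52, [380.0, 123.0, 17.0, 19.0])]
jar [(0.76, [303.0, 127.0, 20.0, 28.0])]
brush [(0.83, [243.0, 312.0, 74.0, 58.0])]
dish [(0.63, [131.0, 269.0, 30.0, 36.0])]
wrist [ 304.91073108 -577.40810012  372.95828545] [[0.371, -0.893, -0.256], [-0.929, -0.356, -0.103], [0.001, 0.276, -0.961]] [[319.1, 0.0, 280.1], [0.0, 319.1, 205.0], [0.0, 0.0, 1.0]]
dock []
lever []
mount []
mat []
varnish []
jar []
brush []
dish []
```

```bash
python3 - <<'E'
import cv2
a=cv2.imread('pics/top0.png')[80:360,80:500]; cv2.imwrite('pics/top0z.png',cv2.resize(a,(800,533),interpolation=cv2.INTER_CUBIC))
a=cv2.imread('pics/side0.png')[130:390,150:450]; cv2.imwrite('pics/side0z.png',cv2.resize(a,(690,598),interpolation=cv2.INTER_CUBIC))
E
```

```text
(no output)
```

View pics/top0z.png

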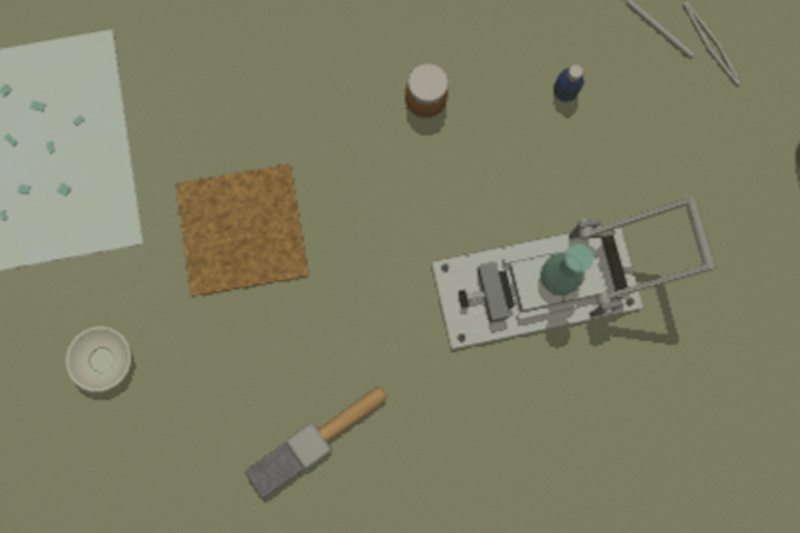

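View pics/side0z.png

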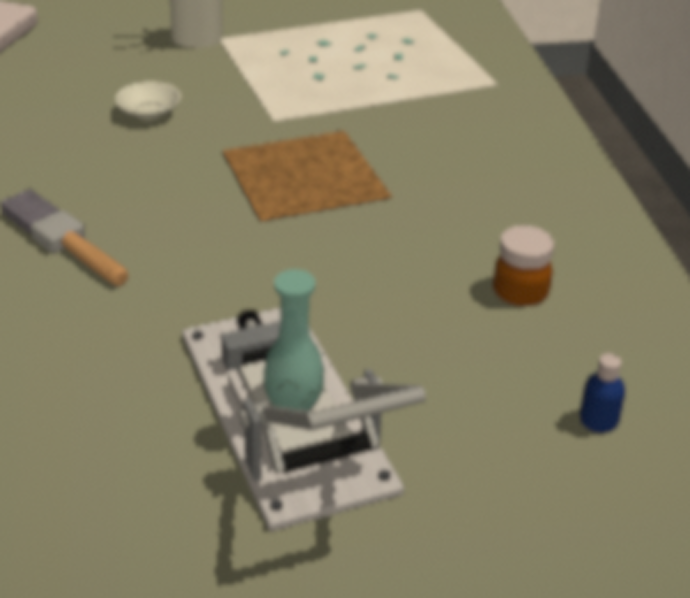

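The top view shows the dock at about (381,223), with its lever up and handle pointing right (world −y). The mat is at (208,202) and the bottle lip at about (384,215). Bystanders stand clear of the dock. Next I'll fit the poses.

```bash
cat > fit.py <<'E'
from h import *
from scipy.optimize import least_squares
T=read_camera('top'); S=read_camera('side')
tz=lambda p:(np.array(p,float)*420/800+[80,80]); sz=lambda p:np.array(p,float)/2.3+[150,130]
def W(p,P):
    c,s=np.cos(p[2]),np.sin(p[2]); P=np.atleast_2d(np.array(P,float)); return np.c_[p[0]+c*P[:,0]-s*P[:,1],p[1]+s*P[:,0]+c*P[:,1],P[:,2]]
# dock: +x -> world +y ; +y -> world -x.  
bx=-130*np.cos(.7); bz=64+130*np.sin(.7)
obs=[(T,[185,56,10],tz((452,349))),(T,[185,-56,10],tz((432,262))),(T,[-60,56,10],tz((641,308))),
(S,[185,56,10],sz((183,332))),(S,[-60,56,10],sz((270,524))),(S,[-60,-56,10],sz((402,486))),
(T,[bx-4,39,bz+2],tz((713,267))),(T,[bx-4,-39,bz+2],tz((691,201)))]
f=lambda p:np.concatenate([proj(c,W(p,P))[0]-o for c,P,o in obs])
p0=onz(T,[381,223],10); r=least_squares(f,[p0[0],p0[1]-60,np.pi/2],x_scale=[1,1,.01])
print('dock',r.x,np.degrees(r.x[2])); print(np.round(r.fun.reshape(-1,2),1).tolist())
d=r.x
# lip
g=lambda q:np.concatenate([proj(T,q)[0]-tz((579,258)),proj(S,q)[0]-sz((295,281))])
r2=least_squares(g,[*p0[:2],153]); print('lip',r2.x,r2.fun)
R=W([0,0,d[2]],np.eye(3)).T; 
print('lip in dock',W([0,0,-d[2]],r2.x-[d[0],d[1],0]))
mo=[(T,tz((176,183))),(T,tz((290,166))),(T,tz((308,275))),(T,tz((191,295)))]
C=np.array([onz(c,o,4) for c,o in mo]); print('mat',C.mean(0),C)
Cs=np.array([onz(S,sz(o),4) for o in [(223,152),(343,132),(390,197),(263,218)]]); print('mat side',Cs.mean(0))
print('bar up',W(d,[[bx,0,bz]]),'dock xdir',W([0,0,d[2]],[[1,0,0]]))
E
python3 fit.py
```

```text
dock [ 539.64356645 -146.764632      1.78935543] 102.52251399357915
[[-0.1, -0.0], [-0.2, -0.2], [1.6, 0.1], [-1.0, -2.1], [-0.9, -0.9], [0.6, -0.7], [0.4, -0.4], [1.4, -0.8]]
lip [ 532.10105691 -107.65457426  151.34360394] [-0.00167616 -0.23774443 -0.19439294  0.04839551]
lip in dock [[ 39.81505526  -1.11688899 151.34360394]]
mat [595.44268981 287.71160441   4.        ] [[655.48394215 374.22690409   4.        ]
 [679.71534785 227.97400813   4.        ]
 [536.74754344 201.26077471   4.        ]
 [509.8239258  347.38473073   4.        ]]
mat side [596.1272481 281.1729596   4.       ]
bar up [[ 561.20218803 -243.82877674  147.74829934]] dock xdir [[-0.21682323  0.97621088  0.        ]]
```

```bash
cat > to.py <<'E'
import sys; from h import *
# usage: to.py x y z  -> shift in tool axes (m) ; optional yaw of tool x (deg) -> rz
s=ctrl.get_state(); a=list(map(float,sys.argv[1:])); R=s['orientation']
print('t',round(s['t'],2),'tcp',np.round(s['tcp_pos'],1),'F',np.round(s['wrist_force'],2),'open',round(s['opening'],1))
print('tx ty tz',np.round(R.T@(np.array(a[:3])-s['tcp_pos'])/1000,4))
from scipy.spatial.transform import Rotation as Q
if len(a)>3:
    y=np.radians(a[3]); c,n=np.cos(y),np.sin(y); D=np.array([[c,n,0],[n,-c,0],[0,0,-1.]])
    print('rot',np.round(Q.from_matrix(R.T@D).as_rotvec(),4))
E
python3 to.py 561 -244 185 -77.5
```

```text
t 1.45 tcp [ 241.  -603.7  210.5] F [ 0.08 -0.24  0.35] open 85.1
tx ty tz [-0.2154 -0.4306  0.0255]
rot [-0.      0.      0.1616]
```

```bash
python3 -m inch '[{"tx":-0.027,"ty":-0.054,"rz":0.02,"jaw":1},{"tx":-0.054,"ty":-0.108,"rz":0.04,"jaw":1},{"tx":-0.08,"ty":-0.16,"rz":0.06,"jaw":1},{"tx":-0.107,"ty":-0.214,"rz":0.08,"jaw":1},{"tx":-0.134,"ty":-0.268,"rz":0.1,"jaw":1},{"tx":-0.161,"ty":-0.322,"rz":0.12,"jaw":1},{"tx":-0.188,"ty":-0.376,"rz":0.14,"jaw":1},{"tx":-0.215,"ty":-0.43,"tz":0.01,"rz":0.16,"jaw":1}]' 40; python3 to.py 561 -244 180 -77.5; python3 - <<'E'
from h import *
c=snap('wrist','w1.png')
c=snap('side','s1.png');cv2.imwrite('pics/s1z.png',cv2.resize(c['img'][130:390,150:450],(690,598),interpolation=cv2.INTER_CUBIC))
E
```

```text
t 1.45 tcp [ 241.  -603.7  210.5] F [ 0.08 -0.24  0.35] open 85.1
tx ty tz [-0.2154 -0.4306  0.0305]
rot [-0.      0.      0.1616]schema error: expected keys rx, ry, rz, tx, ty, tz, jaw
```

View pics/w1.png

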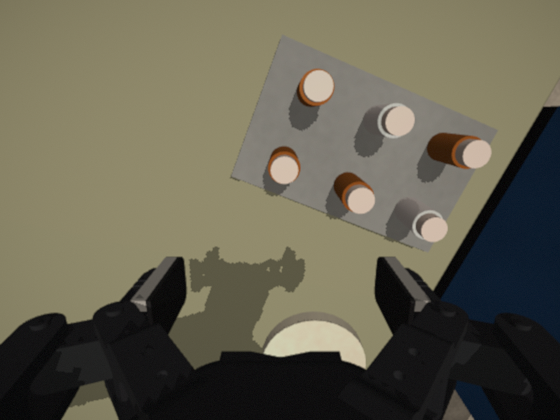

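View pics/s1z.png

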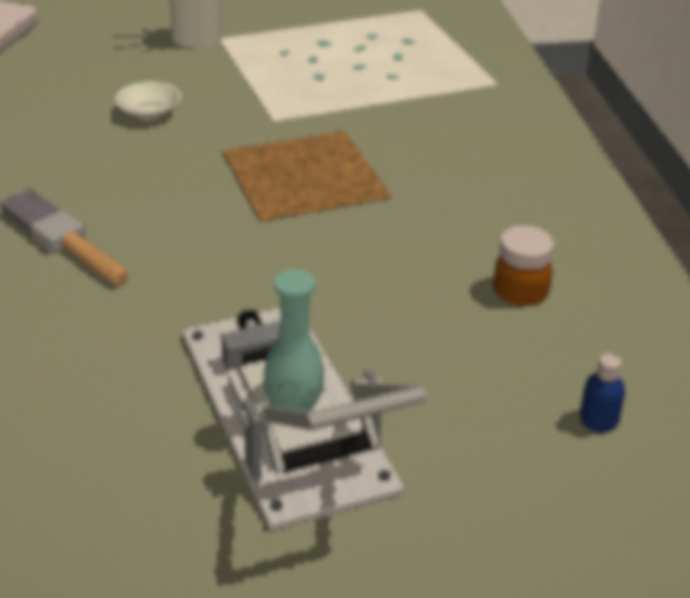

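The call was refused because every row must have all seven keys, so the arm did not move. The pictures show the start pose (open fingers over bare bench, a tray of bottles ahead) and the clamp unchanged.

```bash
python3 -m inch '[{"rx":0,"ry":0,"rz":0.02,"tx":-0.027,"ty":-0.054,"tz":0,"jaw":1},{"rx":0,"ry":0,"rz":0.04,"tx":-0.054,"ty":-0.108,"tz":0,"jaw":1},{"rx":0,"ry":0,"rz":0.06,"tx":-0.08,"ty":-0.16,"tz":0,"jaw":1},{"rx":0,"ry":0,"rz":0.08,"tx":-0.107,"ty":-0.214,"tz":0,"jaw":1},{"rx":0,"ry":0,"rz":0.1,"tx":-0.134,"ty":-0.268,"tz":0,"jaw":1},{"rx":0,"ry":0,"rz":0.12,"tx":-0.161,"ty":-0.322,"tz":0,"jaw":1},{"rx":0,"ry":0,"rz":0.14,"tx":-0.188,"ty":-0.376,"tz":0,"jaw":1},{"rx":0,"ry":0,"rz":0.16,"tx":-0.215,"ty":-0.43,"tz":0.01,"jaw":1}]' 40; python3 to.py 561 -244 180 -77.5; python3 - <<'E'
from h import *
c=snap('wrist','w2.png')
c=snap('side','s2.png');cv2.imwrite('pics/s2z.png',cv2.resize(c['img'][130:390,150:450],(690,598),interpolation=cv2.INTER_CUBIC))
E
```

```text
t: 2.55
tcp_pos: [562.6, -243.5, 201.4]
orientation: [[0.217, -0.976, 0.002], [-0.976, -0.217, -0.001], [0.002, -0.002, -1.0]]
wrist_force: [0.8, -0.1, -1.8]
opening: 0.1
t 2.55 tcp [ 562.6 -243.5  201.4] F [ 0.79 -0.07 -1.75] open 0.1
tx ty tz [0.0002 0.0017 0.0214]
rot [-0.002  -0.0016  0.0008]
```

View pics/w2.png

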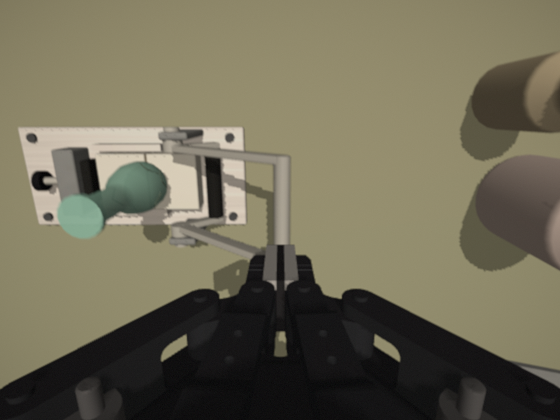

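View pics/s2z.png

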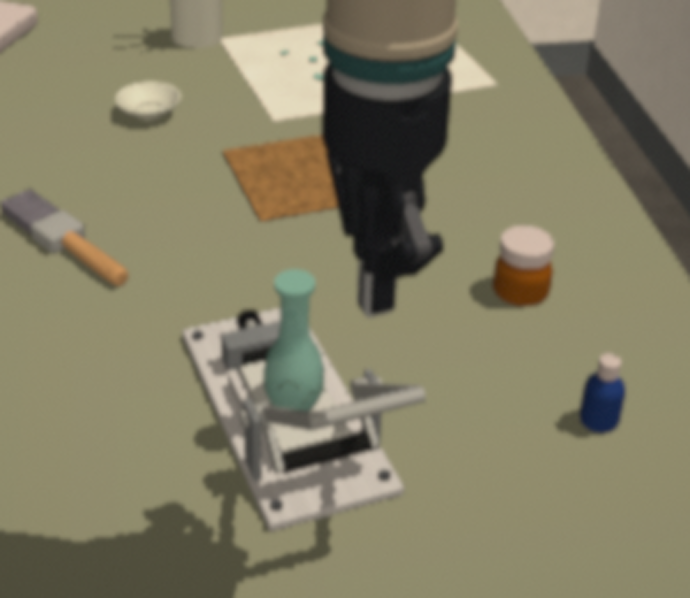

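The wrist view shows the bar running vertically at column ~283 and passing under the finger tips. The plate corners are at (20,129), (245,127), (246,222) and (40,224). I'll check the fit against these.

```bash
python3 - <<'E'
from h import *
c=read_camera('wrist')
def W(p,P):
    a,s=np.cos(p[2]),np.sin(p[2]); P=np.atleast_2d(np.array(P,float)); return np.c_[p[0]+a*P[:,0]-s*P[:,1],p[1]+s*P[:,0]+a*P[:,1],P[:,2]]
d=[539.6,-146.8,1.78935]
P=[[185,-56,10],[-60,-56,10],[-60,56,10],[185,56,10],[-99.4,-42,147.7],[-99.4,0,147.7]]
print(np.round(proj(c,W(d,P)),1).tolist())
obs=np.array([[20,129],[245,127],[246,222],[40,224]])
from scipy.optimize import least_squares
r=least_squares(lambda p:(proj(c,W(p,P[:4]))-obs).ravel(),d,x_scale=[1,1,.01]);print(r.x,r.fun.round(1))
img=c['img'][110:250]; cv2.imwrite('pics/w2z.png',cv2.resize(img[:,0:320],(800,350),interpolation=cv2.INTER_CUBIC))
E
```

```text
[[25.2, 129.4], [252.4, 132.6], [253.3, 230.3], [44.7, 227.3], [293.1, 165.8], [291.6, 224.6]]
[ 543.93614844 -139.11060461    1.80986507] [-2.3 -1.7  0.1 -1.3  2.6  2.5 -0.3  1.6]
```

View pics/w2z.png

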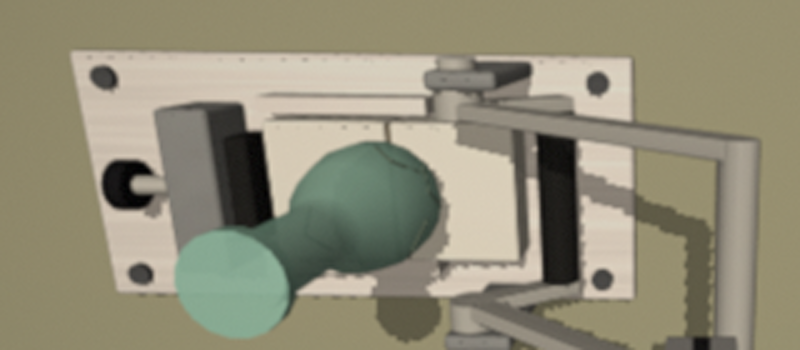

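```bash
cat > st.py <<'E'
from h import *
s=ctrl.get_state(); p=s['tcp_pos']; F=s['wrist_force']; c,n=np.cos(1.78935),np.sin(1.78935)
D=np.array([[c,n,0],[-n,c,0],[0,0,1.]]); q=D@(p-[539.6,-146.8,0]); f=D@F
print('t %.2f'%s['t'],'dock xyz',q.round(1),'F dock',f.round(2),'op',round(s['opening'],1))
for off in (6,-19): # pushing on top ; gripping
    pass
a=.7-np.arcsin(np.clip((q[2]-6-64)/130,-1,1)); b=.7-a
print('lever(from z, push) %.3f'%a,'ideal x %.1f'%(-130*np.cos(b)),'tangential push N %.2f'%(f[2]*np.cos(b)+f[0]*(np.sin(b))), 'radial %.2f'%(-f[0]*np.cos(b)+f[2]*np.sin(b)))
E
python3 -m inch '[{"rx":0,"ry":0,"rz":0,"tx":0,"ty":0.001,"tz":0.02,"jaw":1},{"rx":0,"ry":0,"rz":0,"tx":0,"ty":0.001,"tz":0.038,"jaw":1},{"rx":0,"ry":0,"rz":0,"tx":0,"ty":0.001,"tz":0.042,"jaw":1},{"rx":0,"ry":0,"rz":0,"tx":0,"ty":0.001,"tz":0.042,"jaw":1},{"rx":0,"ry":0,"rz":0,"tx":0,"ty":0.001,"tz":0.042,"jaw":1}]'; python3 st.py
```

```text
t: 3.32
tcp_pos: [562.6, -240.3, 158.6]
orientation: [[0.225, -0.974, 0.002], [-0.974, -0.225, 0.002], [-0.002, -0.002, -1.0]]
wrist_force: [0.8, -0.1, -0.8]
opening: -0.2
t 3.33 dock xyz [-96.2  -2.2 158.6] F dock [-0.25 -0.72 -0.78] op -0.2
lever(from z, push) -0.050 ideal x -95.1 tangential push N -0.74 radial -0.35
```

```bash
python3 -m inch '[{"rx":0,"ry":0,"rz":0,"tx":0.003,"ty":-0.002,"tz":0.005,"jaw":1},{"rx":0,"ry":0,"rz":0,"tx":0.0073,"ty":-0.002,"tz":0.0099,"jaw":1},{"rx":0,"ry":0,"rz":0,"tx":0.0111,"ty":-0.002,"tz":0.0152,"jaw":1},{"rx":0,"ry":0,"rz":0,"tx":0.0111,"ty":-0.002,"tz":0.0152,"jaw":1}]'; python3 st.py; python3 - <<'E'
from h import *
c=snap('wrist','w3.png')
E
```

```text
t: 3.82
tcp_pos: [566.6, -251.0, 142.7]
orientation: [[0.225, -0.974, 0.0], [-0.974, -0.225, 0.002], [-0.002, -0.001, -1.0]]
wrist_force: [-0.2, 0.4, 1.0]
opening: 0.2
t 3.83 dock xyz [-107.6   -3.7  142.7] F dock [0.46 0.14 1.03] op 0.2
lever(from z, push) 0.107 ideal x -107.8 tangential push N 1.12 radial 0.19
```

View pics/w3.png

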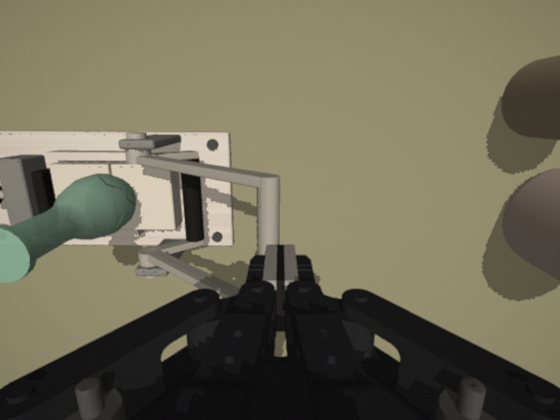

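The bar is at column ~267 and the fingers at ~280, so I need to check whether the lever has moved.

```bash
cat > barpx.py <<'E'
from h import *
import sys
def W(p,P):
    a,s=np.cos(p[2]),np.sin(p[2]); P=np.atleast_2d(np.array(P,float)); return np.c_[p[0]+a*P[:,0]-s*P[:,1],p[1]+s*P[:,0]+a*P[:,1],P[:,2]]
d=[539.6,-146.8,1.78935]
n=sys.argv[1]; c=read_camera(n)
for a in map(float,sys.argv[2:]):
    b=.7-a; x,z=-130*np.cos(b),64+130*np.sin(b)
    print(a,np.round(proj(c,W(d,[[x,-36,z],[x,-10,z],[x,10,z]])),1).tolist())
s=ctrl.get_state();print('tip',proj(c,s['tcp_pos']), 'tip+-11y',proj(c,s['tcp_pos']+s['orientation']@[0,-11,0]))
E
python3 barpx.py wrist 0 .05 .1 .15
```

```text
0.0 [[265.7, 189.1], [265.9, 237.0], [266.0, 271.2]]
0.05 [[273.9, 187.0], [273.7, 233.6], [273.6, 267.0]]
0.1 [[281.2, 184.9], [280.7, 230.3], [280.4, 262.8]]
0.15 [[287.5, 182.8], [286.8, 227.0], [286.3, 258.7]]
tip [[280.59417702 243.90494306]] tip+-11y [[280.6029702  224.96274618]]
```

```bash
python3 - <<'E'
from h import *
c=snap('side','s3.png');cv2.imwrite('pics/s3z.png',cv2.resize(c['img'][200:390,220:380],(674,600),interpolation=cv2.INTER_CUBIC))
c=cv2.imread('pics/w3.png');cv2.imwrite('pics/w3z.png',cv2.resize(c[130:330,180:380],(600,600),interpolation=cv2.INTER_CUBIC))
E
```

```text
(no output)
```

View pics/s3z.png

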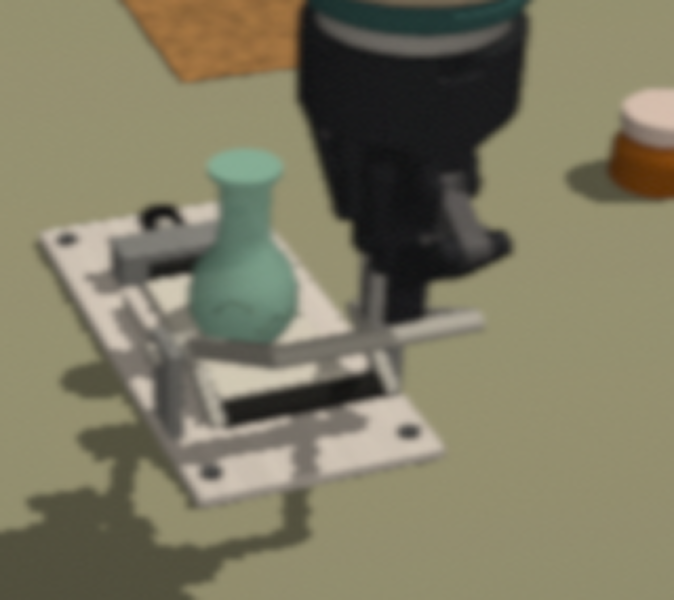

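View pics/w3z.png

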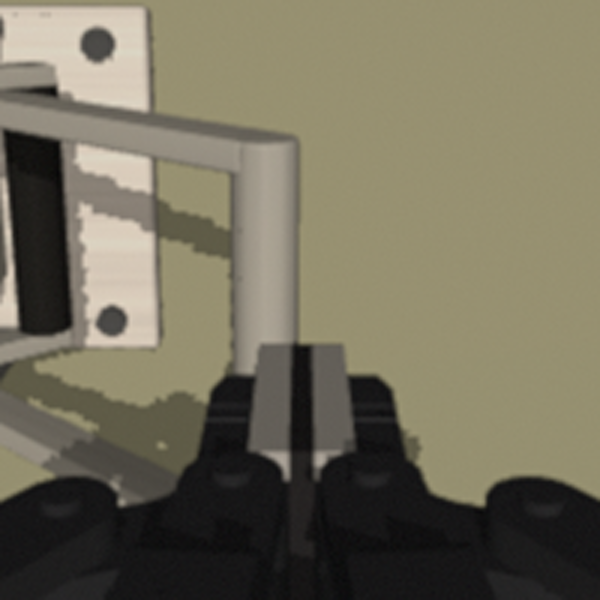

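```bash
python3 - <<'E'
from h import *
c=read_camera('wrist'); s=ctrl.get_state()
for y in (-11,0):
  for z in (0,-5,-10,-15,-20,-30):
    print(y,z,proj(c,s['tcp_pos']+s['orientation']@[7.5,y,z]).round(1))
print(c['origin']-s['tcp_pos'], s['orientation'].T@(c['origin']-s['tcp_pos']))
E
```

```text
-11 0 [[294.7 225.2]]
-11 -5 [[295.1 228.4]]
-11 -10 [[295.6 231.8]]
-11 -15 [[296.1 235.4]]
-11 -20 [[296.6 239.2]]
-11 -30 [[297.7 247.7]]
0 0 [[294.5 244.1]]
0 -5 [[294.9 247.8]]
0 -10 [[295.3 251.7]]
0 -15 [[295.8 255.8]]
0 -20 [[296.3 260.2]]
0 -30 [[297.4 269.9]]
[ 66.74342163  15.75557431 162.44409345] [  -0.55470214  -68.94450966 -162.28787029]
```

The lever has not moved and there is no contact yet. I'll back up over the bar, then come down by feel.

```bash
python3 -m inch '[{"rx":0,"ry":0,"rz":0,"tx":0,"ty":0,"tz":-0.017,"jaw":1},{"rx":0,"ry":0,"rz":0,"tx":-0.007,"ty":0.003,"tz":-0.017,"jaw":1},{"rx":0,"ry":0,"rz":0,"tx":-0.007,"ty":0.003,"tz":-0.01,"jaw":1},{"rx":0,"ry":0,"rz":0,"tx":-0.007,"ty":0.003,"tz":-0.006,"jaw":1},{"rx":0,"ry":0,"rz":0,"tx":-0.007,"ty":0.003,"tz":-0.004,"jaw":1},{"rx":0,"ry":0,"rz":0,"tx":-0.007,"ty":0.003,"tz":-0.004,"jaw":1}]'; python3 st.py;python3 barpx.py wrist 0 .05 .1; python3 - <<'E'
from h import *
c=snap('wrist','w4.png')['img'];cv2.imwrite('pics/w4z.png',cv2.resize(c[130:330,180:380],(600,600),interpolation=cv2.INTER_CUBIC))
E
```

```text
t: 4.78
tcp_pos: [562.4, -244.3, 147.0]
orientation: [[0.225, -0.974, 0.001], [-0.974, -0.225, 0.002], [-0.002, -0.002, -1.0]]
wrist_force: [-0.8, -0.0, -0.0]
opening: 0.3
t 4.78 dock xyz [-100.2   -1.1  147. ] F dock [ 0.16  0.75 -0.04] op 0.3
lever(from z, push) 0.066 ideal x -104.8 tangential push N 0.07 radial -0.15
0.0 [[280.0, 182.1], [279.5, 229.4], [279.2, 263.2]]
0.05 [[287.6, 180.2], [286.9, 226.3], [286.4, 259.3]]
0.1 [[294.3, 178.3], [293.4, 223.2], [292.7, 255.4]]
tip [[280.97196181 244.10441189]] tip+-11y [[280.99497972 225.17064105]]
```

View pics/w4z.png

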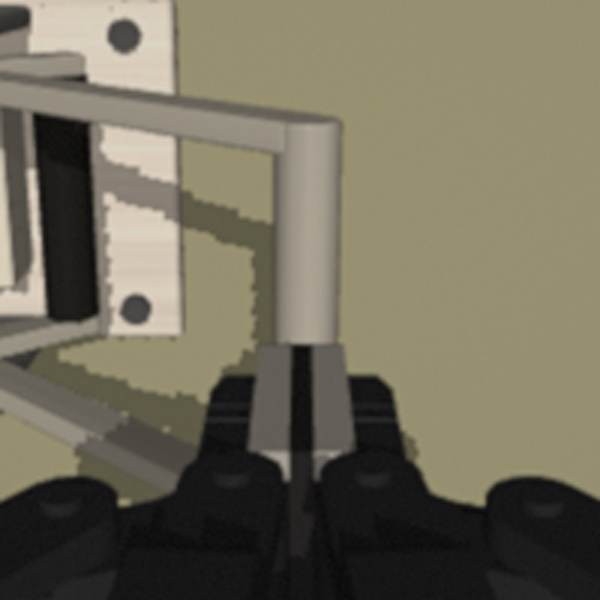

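The bar is centred under the finger tips (column ~283). There is still no contact, so I'll keep creeping down.

```bash
python3 -m inch '[{"rx":0,"ry":0,"rz":0,"tx":0.002,"ty":0,"tz":0.003,"jaw":1},{"rx":0,"ry":0,"rz":0,"tx":0.002,"ty":0,"tz":0.006,"jaw":1},{"rx":0,"ry":0,"rz":0,"tx":0.002,"ty":0,"tz":0.006,"jaw":1}]'; python3 st.py; python3 -m inch '[{"rx":0,"ry":0,"rz":0,"tx":0,"ty":0,"tz":0.003,"jaw":1},{"rx":0,"ry":0,"rz":0,"tx":0,"ty":0,"tz":0.006,"jaw":1},{"rx":0,"ry":0,"rz":0,"tx":0,"ty":0,"tz":0.006,"jaw":1}]'; python3 st.py; python3 barpx.py wrist 0 .05 .1; python3 - <<'E'
from h import *
c=snap('wrist','w5.png')['img'];cv2.imwrite('pics/w5z.png',cv2.resize(c[130:330,180:380],(600,600),interpolation=cv2.INTER_CUBIC))
E
```

```text
t: 5.25
tcp_pos: [562.9, -246.3, 141.0]
orientation: [[0.225, -0.974, 0.001], [-0.974, -0.225, 0.002], [-0.002, -0.002, -1.0]]
wrist_force: [-0.2, -0.4, 1.0]
opening: 0.3
t 5.25 dock xyz [-102.2   -1.2  141. ] F dock [-0.31  0.26  1.  ] op 0.3
lever(from z, push) 0.122 ideal x -108.9 tangential push N 0.67 radial 0.81
t: 5.62
tcp_pos: [562.7, -246.2, 134.6]
orientation: [[0.225, -0.974, 0.0], [-0.974, -0.225, 0.003], [-0.002, -0.001, -1.0]]
wrist_force: [-0.4, -1.1, 0.2]
opening: -0.2
t 5.62 dock xyz [-102.    -1.   134.6] F dock [-1.    0.67  0.22] op -0.2
lever(from z, push) 0.180 ideal x -112.8 tangential push N -0.31 radial 0.97
0.0 [[276.2, 187.0], [275.9, 237.6], [275.7, 273.6]]
0.05 [[284.5, 184.8], [283.9, 234.0], [283.4, 269.1]]
0.1 [[291.8, 182.7], [290.9, 230.5], [290.2, 264.7]]
tip [[280.99121908 244.09132625]] tip+-11y [[281.01475111 225.15955239]]
```

View pics/w5z.png

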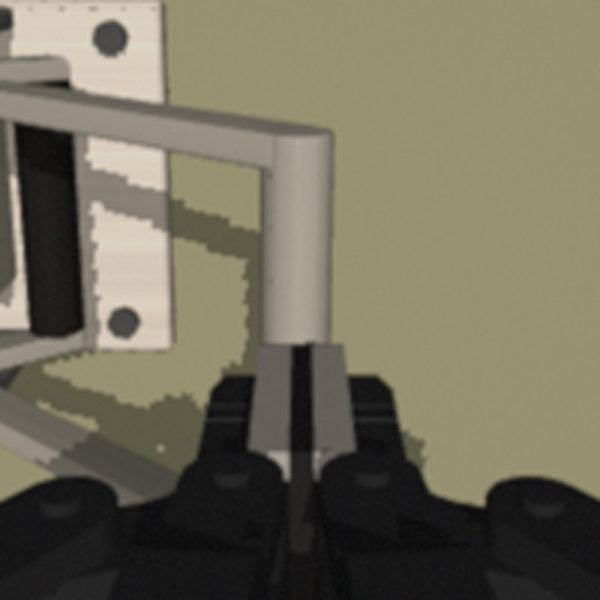

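```bash
python3 - <<'E'
from h import *
c=snap('side','s5.png');cv2.imwrite('pics/s5z.png',cv2.resize(c['img'][220:340,260:380],(600,600),interpolation=cv2.INTER_CUBIC))
s=ctrl.get_state(); p=s['tcp_pos'];R=s['orientation']
for q in ([0,0,0],[0,0,-20],[0,0,-28],[0,-11,0],[0,11,0]): print(q,((proj(c,p+R@q)[0]-[260,220])*5).round())
E
python3 barpx.py side 0 .1
```

```text
[0, 0, 0] [245. 459.]
[0, 0, -20] [248. 412.]
[0, 0, -28] [249. 393.]
[0, -11, 0] [277. 451.]
[0, 11, 0] [213. 468.]
0.0 [[328.9, 299.6], [313.8, 303.4], [302.0, 306.4]]
0.1 [[330.6, 307.7], [315.6, 311.6], [303.8, 314.6]]
tip [[309.09391161 311.83816729]] tip+-11y [[315.48376636 310.14079989]]
```

View pics/s5z.png

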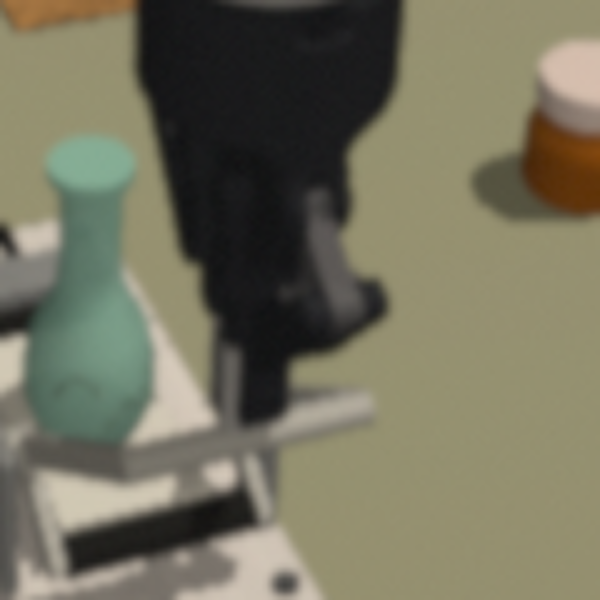

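The finger's visible end sits right at the bar's upper edge (zoom row ~420). The real tip seems about 20 mm shorter than the reported TCP. I'll keep creeping down.

```bash
python3 -m inch '[{"rx":0,"ry":0,"rz":0,"tx":0,"ty":0,"tz":0.003,"jaw":1},{"rx":0,"ry":0,"rz":0,"tx":0,"ty":0,"tz":0.003,"jaw":1}]'; python3 st.py; python3 -m inch '[{"rx":0,"ry":0,"rz":0,"tx":0.001,"ty":0,"tz":0.003,"jaw":1},{"rx":0,"ry":0,"rz":0,"tx":0.001,"ty":0,"tz":0.003,"jaw":1}]'; python3 st.py;python3 -m inch '[{"rx":0,"ry":0,"rz":0,"tx":0.001,"ty":0,"tz":0.003,"jaw":1},{"rx":0,"ry":0,"rz":0,"tx":0.001,"ty":0,"tz":0.003,"jaw":1}]'; python3 st.py;
```

```text
t: 6.08
tcp_pos: [562.8, -246.2, 131.8]
orientation: [[0.225, -0.974, 0.001], [-0.974, -0.225, 0.002], [-0.002, -0.001, -1.0]]
wrist_force: [0.2, 0.1, 0.6]
opening: -0.2
t 6.08 dock xyz [-102.1   -1.1  131.8] F dock [ 0.03 -0.22  0.57] op -0.2
lever(from z, push) 0.204 ideal x -114.4 tangential push N 0.52 radial 0.25
t: 6.32
tcp_pos: [563.4, -247.8, 129.5]
orientation: [[0.225, -0.974, 0.002], [-0.974, -0.225, 0.002], [-0.001, -0.002, -1.0]]
wrist_force: [-0.9, -0.5, 5.1]
opening: 0.2
t 6.33 dock xyz [-103.8   -1.3  129.5] F dock [-0.32  0.96  5.09] op 0.2
lever(from z, push) 0.225 ideal x -115.6 tangential push N 4.38 radial 2.62
t: 6.58
tcp_pos: [563.8, -249.6, 127.3]
orientation: [[0.225, -0.974, 0.003], [-0.974, -0.225, 0.001], [0.0, -0.003, -1.0]]
wrist_force: [-1.7, -0.7, 5.4]
opening: 0.1
t 6.58 dock xyz [-105.6   -1.4  127.3] F dock [-0.3   1.76  5.4 ] op 0.1
lever(from z, push) 0.243 ideal x -116.7 tangential push N 4.71 radial 2.65
```

```bash
sed -i 's/(q\[2\]-6-64)/(q[2]+17.4-64)/; s/ideal x %.1f.%(-130\*np.cos(b))/ideal x %.1f'"'"'%(-130*np.cos(b)-1.4)/' st.py; python3 st.py; python3 -c "
from station import ctrl; print(ctrl.grip_point_offset,[x for x in dir(ctrl) if x[0]!='_'])"; python3 barpx.py wrist 0 .03 .06; python3 - <<'E'
from h import *
c=snap('wrist','w6.png')['img'];cv2.imwrite('pics/w6z.png',cv2.resize(c[130:330,180:380],(600,600),interpolation=cv2.INTER_CUBIC))
E
```

```text
t 6.58 dock xyz [-105.6   -1.4  127.3] F dock [-0.3   1.76  5.4 ] op 0.1
lever(from z, push) 0.030 ideal x -103.3 tangential push N 4.05 radial 3.59
18.700000000000003 ['IKError', 'get_state', 'grip_point_offset', 'hand_in']
0.0 [[268.1, 191.3], [268.2, 244.0], [268.3, 281.4]]
0.03 [[273.7, 189.8], [273.5, 241.7], [273.4, 278.4]]
0.06 [[278.8, 188.4], [278.4, 239.3], [278.1, 275.5]]
tip [[280.80894876 244.09779116]] tip+-11y [[280.8267445  225.18779074]]
```

View pics/w6z.png

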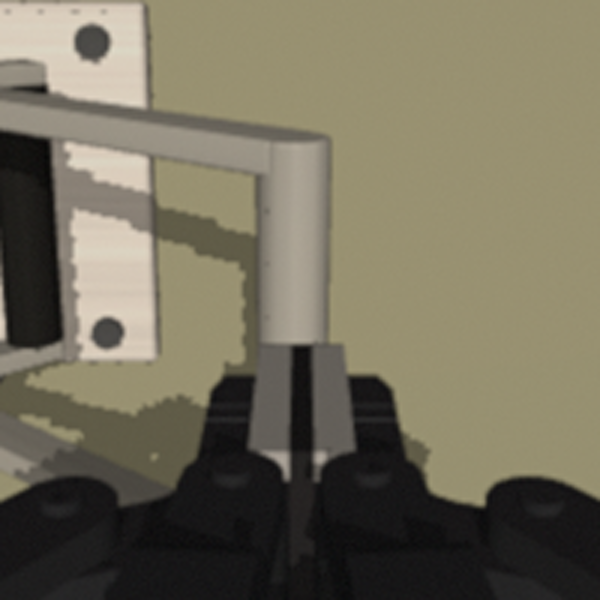

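Bar column 278 gives a lever angle of about 0.035, and the lever is being pushed. I'll follow the arc to about 0.3.

```bash
python3 -m inch '[{"rx":0,"ry":0,"rz":0,"tx":0.001,"ty":0,"tz":0.0036,"jaw":1},{"rx":0,"ry":0,"rz":0,"tx":0.003,"ty":0,"tz":0.0073,"jaw":1},{"rx":0,"ry":0,"rz":0,"tx":0.0066,"ty":0,"tz":0.0128,"jaw":1},{"rx":0,"ry":0,"rz":0,"tx":0.0099,"ty":0,"tz":0.0184,"jaw":1},{"rx":0,"ry":0,"rz":0,"tx":0.0129,"ty":0,"tz":0.0242,"jaw":1},{"rx":0,"ry":0,"rz":0,"tx":0.0155,"ty":0,"tz":0.0301,"jaw":1},{"rx":0,"ry":0,"rz":0,"tx":0.0155,"ty":0,"tz":0.0301,"jaw":1}]'; python3 st.py;python3 barpx.py wrist .25 .3 .35; python3 - <<'E'
from h import *
c=snap('wrist','w7.png')['img']
E
```

```text
t: 7.55
tcp_pos: [567.9, -267.0, 97.9]
orientation: [[0.223, -0.975, 0.005], [-0.975, -0.223, -0.002], [0.003, -0.004, -1.0]]
wrist_force: [0.6, -3.7, 3.3]
opening: -0.0
t 7.55 dock xyz [-123.5   -1.5   97.9] F dock [-3.73  0.21  3.34] op -0.0
lever(from z, push) 0.294 ideal x -120.9 tangential push N 1.59 radial 4.74
0.25 [[267.5, 192.7], [267.7, 246.1], [267.9, 283.9]]
0.3 [[273.7, 189.8], [273.6, 241.4], [273.5, 278.0]]
0.35 [[278.7, 187.0], [278.4, 236.9], [278.2, 272.4]]
tip [[280.30379204 244.02033886]] tip+-11y [[280.31000299 225.11314732]]
```

View pics/w7.png

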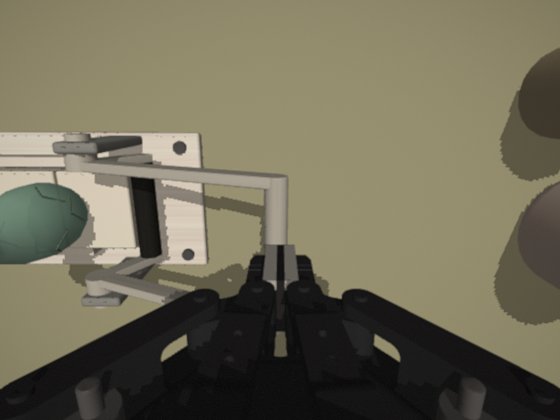

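The bar is tracked at column ~276 and the foot roll is just short of the block's rear edge (col ~137). Going gentler from here.

```bash
python3 -m inch '[{"rx":0,"ry":0,"rz":0,"tx":-0.002,"ty":0,"tz":0.003,"jaw":1},{"rx":0,"ry":0,"rz":0,"tx":-0.001,"ty":0,"tz":0.006,"jaw":1},{"rx":0,"ry":0,"rz":0,"tx":0.0,"ty":0,"tz":0.009,"jaw":1},{"rx":0,"ry":0,"rz":0,"tx":0.001,"ty":0,"tz":0.011,"jaw":1},{"rx":0,"ry":0,"rz":0,"tx":0.0015,"ty":0,"tz":0.013,"jaw":1},{"rx":0,"ry":0,"rz":0,"tx":0.0015,"ty":0,"tz":0.013,"jaw":1}]'; python3 st.py; python3 -m inch '[{"rx":0,"ry":0,"rz":0,"tx":0.001,"ty":0,"tz":0.002,"jaw":1},{"rx":0,"ry":0,"rz":0,"tx":0.001,"ty":0,"tz":0.004,"jaw":1},{"rx":0,"ry":0,"rz":0,"tx":0.001,"ty":0,"tz":0.006,"jaw":1},{"rx":0,"ry":0,"rz":0,"tx":0.001,"ty":0,"tz":0.006,"jaw":1}]'; python3 st.py
```

```text
t: 8.4
tcp_pos: [569.0, -270.9, 86.2]
orientation: [[0.223, -0.975, 0.007], [-0.975, -0.223, -0.006], [0.007, -0.006, -1.0]]
wrist_force: [-0.6, -5.0, 7.0]
opening: 0.2
t 8.40 dock xyz [-127.5   -1.8   86.2] F dock [-4.74  1.63  7.04] op 0.2
lever(from z, push) 0.391 ideal x -125.2 tangential push N 5.26 radial 6.66
t: 8.9
tcp_pos: [569.4, -272.7, 80.9]
orientation: [[0.222, -0.975, 0.008], [-0.975, -0.222, -0.007], [0.009, -0.006, -1.0]]
wrist_force: [0.1, -1.7, 5.9]
opening: 0.0
t 8.90 dock xyz [-129.4   -1.8   80.9] F dock [-1.69  0.32  5.91] op 0.0
lever(from z, push) 0.433 ideal x -126.8 tangential push N 5.25 radial 3.19
```

```bash
python3 barpx.py wrist .4 .45 .5;  python3 - <<'E'
from h import *
c=snap('wrist','w8.png')['img']
E
```

```text
0.4 [[270.4, 192.6], [270.5, 245.6], [270.6, 283.2]]
0.45 [[274.4, 189.5], [274.3, 240.7], [274.3, 277.1]]
0.5 [[277.4, 186.6], [277.3, 236.0], [277.1, 271.3]]
tip [[280.87141945 244.12247341]] tip+-11y [[280.89186621 225.21149979]]
```

View pics/w8.png

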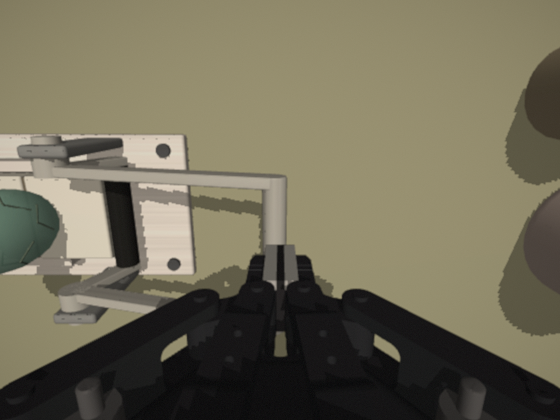

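The lever is near 0.43 and the foot roll is at the block's rear edge. From here I'll use short slow pushes and read the force each time.

```bash

python3 -m inch '[{"rx":0,"ry":0,"rz":0,"tx":-0.001,"ty":0,"tz":0.0015,"jaw":1},{"rx":0,"ry":0,"rz":0,"tx":-0.001,"ty":0,"tz":0.003,"jaw":1},{"rx":0,"ry":0,"rz":0,"tx":-0.001,"ty":0,"tz":0.0045,"jaw":1},{"rx":0,"ry":0,"rz":0,"tx":-0.001,"ty":0,"tz":0.0045,"jaw":1}]' >/dev/null; python3 st.py
python3 -m inch '[{"rx":0,"ry":0,"rz":0,"tx":0,"ty":0,"tz":0.0015,"jaw":1},{"rx":0,"ry":0,"rz":0,"tx":0,"ty":0,"tz":0.003,"jaw":1},{"rx":0,"ry":0,"rz":0,"tx":0,"ty":0,"tz":0.0045,"jaw":1},{"rx":0,"ry":0,"rz":0,"tx":0,"ty":0,"tz":0.0045,"jaw":1}]' >/dev/null; python3 st.py
```

```text
t 9.50 dock xyz [-130.4   -1.8   77.4] F dock [-2.47  1.64  7.02] op 0.0
lever(from z, push) 0.461 ideal x -127.7 tangential push N 6.24 radial 4.07
t 10.00 dock xyz [-131.4   -1.8   73.7] F dock [-3.8   1.16  6.16] op -0.1
lever(from z, push) 0.490 ideal x -128.5 tangential push N 5.23 radial 5.00
```

```bash

python3 -m inch '[{"rx":0,"ry":0,"rz":0,"tx":-0.003,"ty":0,"tz":0.0015,"jaw":1},{"rx":0,"ry":0,"rz":0,"tx":-0.003,"ty":0,"tz":0.003,"jaw":1},{"rx":0,"ry":0,"rz":0,"tx":-0.003,"ty":0,"tz":0.0045,"jaw":1},{"rx":0,"ry":0,"rz":0,"tx":-0.003,"ty":0,"tz":0.0045,"jaw":1}]' >/dev/null; python3 st.py
python3 -m inch '[{"rx":0,"ry":0,"rz":0,"tx":-0.002,"ty":0,"tz":0.0015,"jaw":1},{"rx":0,"ry":0,"rz":0,"tx":-0.002,"ty":0,"tz":0.003,"jaw":1},{"rx":0,"ry":0,"rz":0,"tx":-0.002,"ty":0,"tz":0.0045,"jaw":1},{"rx":0,"ry":0,"rz":0,"tx":-0.002,"ty":0,"tz":0.0045,"jaw":1}]' >/dev/null; python3 st.py
```

```text
t 10.50 dock xyz [-131.8   -2.    70.5] F dock [-4.08  1.82  8.2 ] op -0.1
lever(from z, push) 0.515 ideal x -129.2 tangential push N 7.31 radial 5.52
t 11.00 dock xyz [-132.5   -2.    67.2] F dock [-3.85  2.33  7.22] op -0.2
lever(from z, push) 0.541 ideal x -129.8 tangential push N 6.52 radial 4.94
```

```bash

python3 -m inch '[{"rx":0,"ry":0,"rz":0,"tx":0.001,"ty":0.001,"tz":0.0015,"jaw":1},{"rx":0,"ry":0,"rz":0,"tx":0.001,"ty":0.001,"tz":0.003,"jaw":1},{"rx":0,"ry":0,"rz":0,"tx":0.001,"ty":0.001,"tz":0.003,"jaw":1}]' >/dev/null; python3 st.py
python3 -m inch '[{"rx":0,"ry":0,"rz":0,"tx":0.0005,"ty":0.001,"tz":0.0015,"jaw":1},{"rx":0,"ry":0,"rz":0,"tx":0.0005,"ty":0.001,"tz":0.003,"jaw":1},{"rx":0,"ry":0,"rz":0,"tx":0.0005,"ty":0.001,"tz":0.003,"jaw":1}]' >/dev/null; python3 st.py
python3 barpx.py wrist .5 .55 .6;  python3 - <<'E'
from h import *
c=snap('wrist','w9.png')['img']
c=snap('side','s9.png');cv2.imwrite('pics/s9z.png',cv2.resize(c['img'][230:370,220:360],(600,600),interpolation=cv2.INTER_CUBIC))
E
```

```text
t 11.38 dock xyz [-133.1   -2.    64.8] F dock [1.01 0.6  6.09] op -0.1
lever(from z, push) 0.560 ideal x -130.1 tangential push N 6.17 radial -0.15
t 11.75 dock xyz [-133.5   -2.    62.6] F dock [-0.85  0.02  6.46] op 0.4
lever(from z, push) 0.577 ideal x -130.4 tangential push N 6.31 radial 1.64
0.5 [[268.9, 195.6], [269.2, 250.6], [269.5, 289.5]]
0.55 [[271.5, 192.3], [271.7, 245.2], [271.9, 282.8]]
0.6 [[273.3, 189.3], [273.4, 240.2], [273.5, 276.6]]
tip [[280.79580781 244.10736759]] tip+-11y [[280.81551166 225.20202343]]
```

View pics/w9.png

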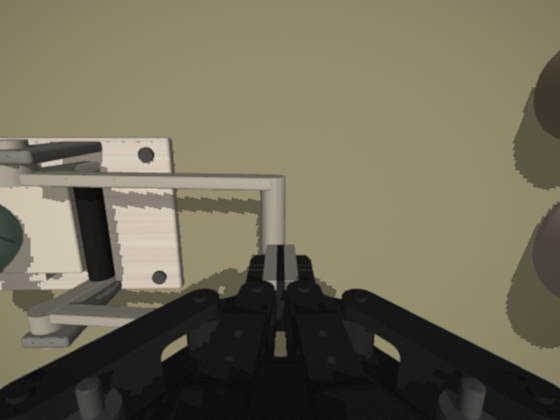

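View pics/s9z.png

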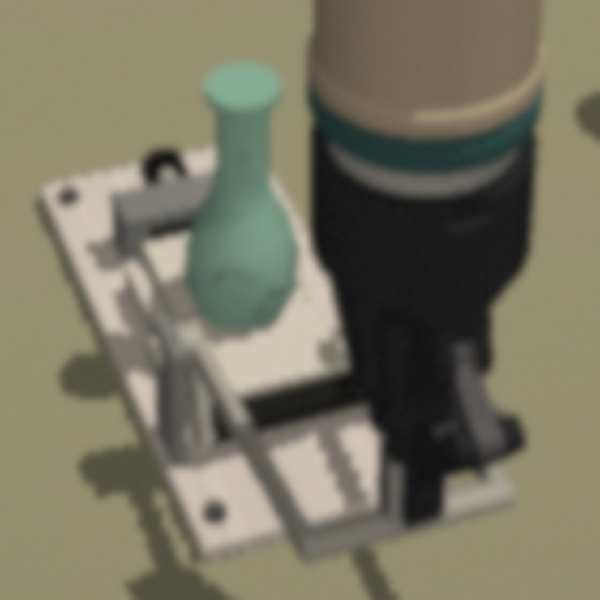

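The finger tip rests clearly on top of the bar. The lever is near 0.58 with only free friction (~6.3 N) so far. Continuing.

```bash

python3 -m inch '[{"rx":0,"ry":0,"rz":0,"tx":0.0003,"ty":0.001,"tz":0.0015,"jaw":1},{"rx":0,"ry":0,"rz":0,"tx":0.0003,"ty":0.001,"tz":0.003,"jaw":1},{"rx":0,"ry":0,"rz":0,"tx":0.0003,"ty":0.001,"tz":0.004,"jaw":1},{"rx":0,"ry":0,"rz":0,"tx":0.0003,"ty":0.001,"tz":0.004,"jaw":1}]' >/dev/null; python3 st.py
python3 -m inch '[{"rx":0,"ry":0,"rz":0,"tx":0.0003,"ty":0,"tz":0.0015,"jaw":1},{"rx":0,"ry":0,"rz":0,"tx":0.0003,"ty":0,"tz":0.003,"jaw":1},{"rx":0,"ry":0,"rz":0,"tx":0.0003,"ty":0,"tz":0.003,"jaw":1}]' >/dev/null; python3 st.py
```

```text
t 12.40 dock xyz [-133.9   -2.1   59.8] F dock [0.24 1.52 9.69] op -0.2
lever(from z, push) 0.598 ideal x -130.7 tangential push N 9.66 radial 0.74
t 12.78 dock xyz [-134.1   -2.1   57.8] F dock [ 0.8   1.72 10.16] op 0.1
lever(from z, push) 0.613 ideal x -130.9 tangential push N 10.19 radial 0.09
```

```bash
python3 - <<'E'
from h import *
c,n=np.cos(1.78935),np.sin(1.78935);D=np.array([[c,n,0],[-n,c,0],[0,0,1.]])
for i in range(6):
    im=read_camera('wrist'); s=ctrl.get_state(); print(round(s['t'],2),s['tcp_pos'][2].round(2),(D@s['wrist_force']).round(2))
cv2.imwrite('pics/w10.png',im['img'])
E
```

```text
12.82 57.84 [-0.48  1.84  9.28]
12.88 57.85 [0.68 2.8  9.7 ]
12.93 57.81 [-0.37  2.88 10.18]
12.97 57.85 [-0.74  1.34 10.45]
13.03 57.86 [0.41 2.78 9.97]
13.07 57.85 [ 0.53  2.67 10.52]
```

View pics/w10.png

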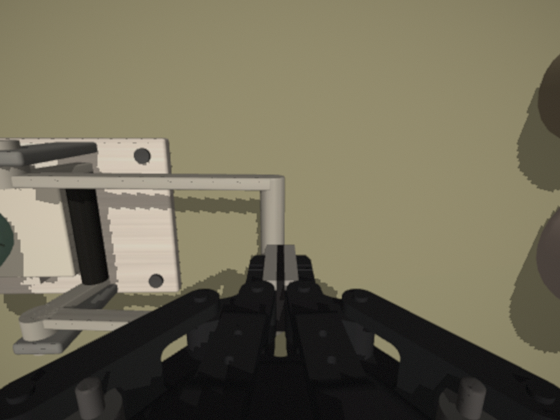

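Paused force averages ~10 N at the bar, so roughly 14–15 N of clamping. One tiny nudge more, then release.

```bash

python3 -m inch '[{"rx":0,"ry":0,"rz":0,"tx":0,"ty":0,"tz":0.0012,"jaw":1},{"rx":0,"ry":0,"rz":0,"tx":0,"ty":0,"tz":0.0018,"jaw":1}]' >/dev/null; python3 - <<'E'
from h import *
c,n=np.cos(1.78935),np.sin(1.78935);D=np.array([[c,n,0],[-n,c,0],[0,0,1.]])
for i in range(4):
    im=read_camera('wrist'); s=ctrl.get_state(); print(round(s['t'],2),s['tcp_pos'].round(2),(D@s['wrist_force']).round(2))
E
```

```text
13.38 [ 570.82 -277.3    57.28] [ 0.25  2.61 11.8 ]
13.43 [ 570.85 -277.31   57.31] [ 0.85  2.82 11.34]
13.47 [ 570.83 -277.27   57.31] [ 0.3   3.46 11.  ]
13.53 [ 570.83 -277.31   57.31] [ 0.35  3.55 12.21]
```

About 11.3 N at the bar, so ~16–18 N of clamping. I'll let go by going straight up, then wait well clear.

```bash

python3 -m inch '[{"rx":0,"ry":0,"rz":0,"tx":0,"ty":0,"tz":-0.002,"jaw":1},{"rx":0,"ry":0,"rz":0,"tx":0,"ty":0,"tz":-0.005,"jaw":1},{"rx":0,"ry":0,"rz":0,"tx":0,"ty":0,"tz":-0.02,"jaw":1},{"rx":0,"ry":0,"rz":0,"tx":0,"ty":0,"tz":-0.04,"jaw":1},{"rx":0,"ry":0,"rz":0,"tx":0,"ty":0,"tz":-0.06,"jaw":0.6},{"rx":0,"ry":0,"rz":0,"tx":0,"ty":0,"tz":-0.06,"jaw":0.6},{"rx":0,"ry":0,"rz":0,"tx":0,"ty":0,"tz":-0.06,"jaw":0.6},{"rx":0,"ry":0,"rz":0,"tx":0,"ty":0,"tz":-0.06,"jaw":0.6}]'; python3 st.py
python3 barpx.py wrist .5 .55 .6 .65;  python3 - <<'E'
from h import *
c=snap('wrist','w11.png')['img']
c=snap('side','s11.png');cv2.imwrite('pics/s11z.png',cv2.resize(c['img'][230:370,220:360],(600,600),interpolation=cv2.INTER_CUBIC))
E
```

```text
t: 14.52
tcp_pos: [569.0, -275.8, 116.4]
orientation: [[0.22, -0.975, 0.02], [-0.975, -0.22, -0.018], [0.022, -0.015, -1.0]]
wrist_force: [0.1, -0.2, 0.4]
opening: 34.2
t 14.53 dock xyz [-132.3   -0.7  116.4] F dock [-0.23 -0.07  0.44] op 34.2
lever(from z, push) 0.133 ideal x -111.1 tangential push N 0.25 radial 0.43
0.5 [[271.8, 172.4], [271.9, 213.9], [272.0, 244.0]]
0.55 [[273.6, 170.7], [273.7, 211.0], [273.7, 240.2]]
0.6 [[274.9, 169.1], [274.9, 208.3], [274.9, 236.7]]
0.65 [[275.5, 167.6], [275.5, 205.7], [275.5, 233.4]]
tip [[280.98436364 244.04253171]] tip+-11y [[281.00729704 225.13199926]]
```

View pics/w11.png

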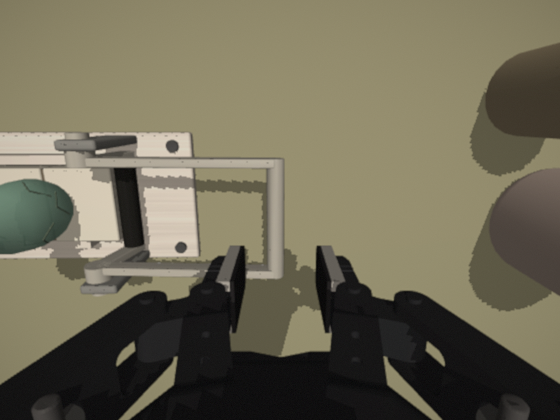

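View pics/s11z.png

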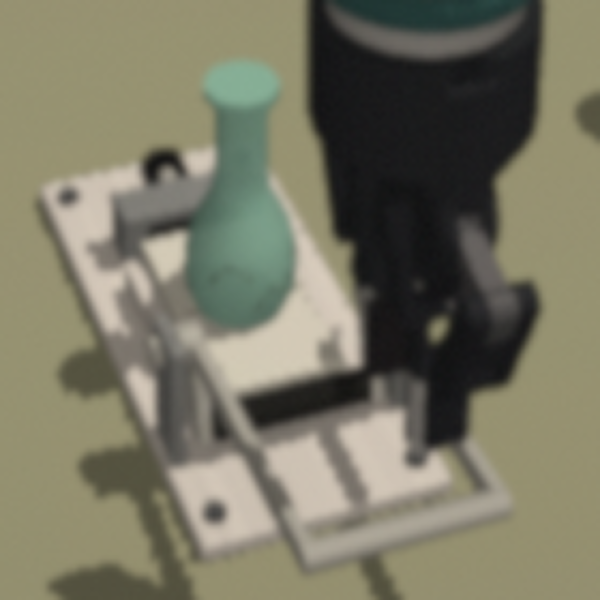

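The lever stays down, with the bar at col ~275 matching 0.6–0.65 rad, and the gripper is well clear. I'll wait and straighten the tool tilt meanwhile.

```bash
python3 to.py 569 -275.8 116 -77.5; python3 -m inch '[{"rx":0,"ry":0,"rz":0,"tx":0,"ty":0,"tz":0,"jaw":0.5},{"rx":0,"ry":0,"rz":0,"tx":0,"ty":0,"tz":0,"jaw":0.5},{"rx":0,"ry":0,"rz":0,"tx":0,"ty":0,"tz":0,"jaw":0.5},{"rx":0,"ry":0,"rz":0,"tx":0,"ty":0,"tz":0,"jaw":0.5},{"rx":0,"ry":0,"rz":0,"tx":0,"ty":0,"tz":0,"jaw":0.5},{"rx":0,"ry":0,"rz":0,"tx":0,"ty":0,"tz":0,"jaw":0.5},{"rx":0,"ry":0,"rz":0,"tx":0,"ty":0,"tz":0,"jaw":0.5},{"rx":0,"ry":0,"rz":0,"tx":0,"ty":0,"tz":0,"jaw":0.5}]'; python3 to.py 569 -275.8 116 -77.5
```

```text
t 14.68 tcp [ 569.2 -276.   116.6] F [-0.07  0.42  0.64] open 34.4
tx ty tz [-0.0003  0.0001  0.0006]
rot [-0.0155 -0.0221  0.0037]
t: 15.68
tcp_pos: [569.2, -276.0, 116.6]
orientation: [[0.22, -0.975, 0.02], [-0.975, -0.22, -0.018], [0.022, -0.015, -1.0]]
wrist_force: [0.7, 0.5, -0.6]
opening: 43.0
t 15.68 tcp [ 569.2 -276.   116.6] F [ 0.69  0.49 -0.65] open 43.0
tx ty tz [-0.0003  0.0001  0.0006]
rot [-0.0155 -0.0221  0.0037]
```

```bash
python3 -m inch '[{"rx":-0.005,"ry":-0.007,"rz":0.002,"tx":0,"ty":0,"tz":0,"jaw":0.5},{"rx":-0.01,"ry":-0.015,"rz":0.003,"tx":0,"ty":0,"tz":0,"jaw":0.5},{"rx":-0.0155,"ry":-0.022,"rz":0.004,"tx":0,"ty":0,"tz":0,"jaw":0.5},{"rx":-0.0155,"ry":-0.022,"rz":0.004,"tx":0,"ty":0,"tz":0,"jaw":0.5},{"rx":-0.0155,"ry":-0.022,"rz":0.004,"tx":0,"ty":0,"tz":0,"jaw":0.5},{"rx":-0.0155,"ry":-0.022,"rz":0.004,"tx":0,"ty":0,"tz":0,"jaw":0.5},{"rx":-0.0155,"ry":-0.022,"rz":0.004,"tx":0,"ty":0,"tz":0,"jaw":0.5},{"rx":-0.0155,"ry":-0.022,"rz":0.004,"tx":0,"ty":0,"tz":0,"jaw":0.5}]';python3 -m inch '[{"rx":0,"ry":0,"rz":0,"tx":0,"ty":0,"tz":0,"jaw":0.5},{"rx":0,"ry":0,"rz":0,"tx":0,"ty":0,"tz":0,"jaw":0.5},{"rx":0,"ry":0,"rz":0,"tx":0,"ty":0,"tz":0,"jaw":0.5},{"rx":0,"ry":0,"rz":0,"tx":0,"ty":0,"tz":0,"jaw":0.5},{"rx":0,"ry":0,"rz":0,"tx":0,"ty":0,"tz":0,"jaw":0.5}]';  python3 to.py 569 -275.8 116 -77.5; python3 barpx.py wrist .55 .6 .65 .7;  python3 - <<'E'
from h import *
c=snap('wrist','w12.png')['img']
E
```

```text
t: 16.68
tcp_pos: [569.2, -276.0, 116.6]
orientation: [[0.216, -0.976, 0.0], [-0.976, -0.216, -0.0], [0.0, -0.0, -1.0]]
wrist_force: [0.7, -0.8, -0.8]
opening: 42.9
t: 17.3
tcp_pos: [569.2, -276.0, 116.6]
orientation: [[0.216, -0.976, -0.0], [-0.976, -0.216, -0.0], [0.0, 0.0, -1.0]]
wrist_force: [-0.1, 0.6, 0.1]
opening: 42.8
t 17.3 tcp [ 569.2 -276.   116.6] F [-0.12  0.61  0.1 ] open 42.8
tx ty tz [-0.0002  0.0001  0.0006]
rot [ 0.     -0.0001 -0.0003]
0.55 [[274.2, 170.3], [274.4, 210.5], [274.6, 239.6]]
0.6 [[275.6, 168.6], [275.8, 207.7], [275.9, 236.0]]
0.65 [[276.5, 167.0], [276.6, 205.0], [276.7, 232.5]]
0.7 [[276.8, 165.4], [276.9, 202.4], [277.0, 229.3]]
tip [[280.75963558 244.14784611]] tip+-11y [[280.77672765 225.23631937]]
```

View pics/w12.png

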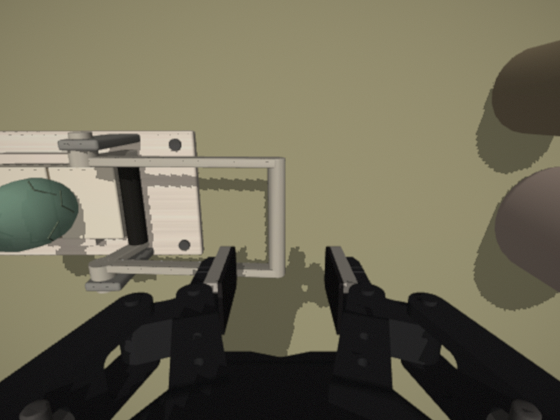

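More than 3 s have passed untouched. The bar is at col 276.5 against a tool axis at ~281, so I'll shift −3 mm and descend astride it.

```bash
python3 -m inch '[{"rx":0,"ry":0,"rz":0,"tx":-0.003,"ty":-0.001,"tz":0.01,"jaw":0.5},{"rx":0,"ry":0,"rz":0,"tx":-0.003,"ty":-0.001,"tz":0.025,"jaw":0.5},{"rx":0,"ry":0,"rz":0,"tx":-0.003,"ty":-0.001,"tz":0.04,"jaw":0.5},{"rx":0,"ry":0,"rz":0,"tx":-0.003,"ty":-0.001,"tz":0.055,"jaw":0.5},{"rx":0,"ry":0,"rz":0,"tx":-0.003,"ty":-0.001,"tz":0.068,"jaw":0.5},{"rx":0,"ry":0,"rz":0,"tx":-0.003,"ty":-0.001,"tz":0.08,"jaw":0.5},{"rx":0,"ry":0,"rz":0,"tx":-0.003,"ty":-0.001,"tz":0.086,"jaw":0.5},{"rx":0,"ry":0,"rz":0,"tx":-0.003,"ty":-0.001,"tz":0.086,"jaw":0.5}]'; python3 st.py; python3 - <<'E'
from h import *
c=snap('wrist','w13.png')['img']
c=snap('side','s13.png');cv2.imwrite('pics/s13z.png',cv2.resize(c['img'][230:370,220:360],(600,600),interpolation=cv2.INTER_CUBIC))
E
```

```text
t: 18.4
tcp_pos: [569.3, -272.8, 30.2]
orientation: [[0.216, -0.976, -0.001], [-0.976, -0.216, 0.0], [-0.0, 0.001, -1.0]]
wrist_force: [-0.3, 0.0, 0.5]
opening: 42.8
t 18.40 dock xyz [-129.4   -1.7   30.2] F dock [0.11 0.26 0.53] op 42.8
lever(from z, push) 0.826 ideal x -130.4 tangential push N 0.51 radial -0.17
```

View pics/w13.png

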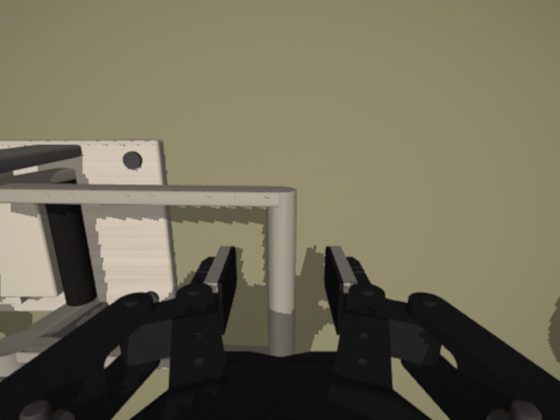

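View pics/s13z.png

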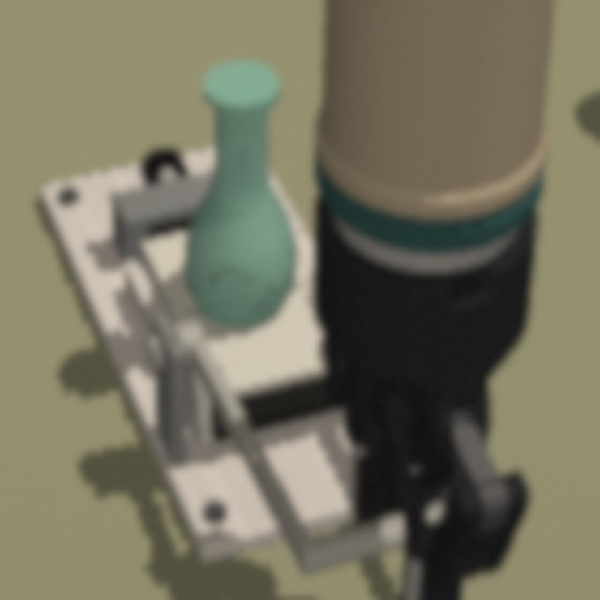

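The bar (col ~282) lies between the open fingers, which straddle it. Closing.

```bash
python3 -m inch '[{"rx":0,"ry":0,"rz":0,"tx":0,"ty":0,"tz":0,"jaw":1},{"rx":0,"ry":0,"rz":0,"tx":0,"ty":0,"tz":0,"jaw":1},{"rx":0,"ry":0,"rz":0,"tx":0,"ty":0,"tz":0,"jaw":1},{"rx":0,"ry":0,"rz":0,"tx":0,"ty":0,"tz":0,"jaw":1},{"rx":0,"ry":0,"rz":0,"tx":0,"ty":0,"tz":0,"jaw":1}]' 30; python3 st.py; python3 - <<'E'
from h import *
c=snap('wrist','w14.png')['img']
E
```

```text
t: 19.12
tcp_pos: [570.2, -273.2, 31.6]
orientation: [[0.216, -0.976, 0.002], [-0.976, -0.216, -0.001], [0.001, -0.001, -1.0]]
wrist_force: [-1.2, 1.1, 6.1]
opening: 10.7
t 19.12 dock xyz [-130.    -2.5   31.6] F dock [1.32 0.93 6.12] op 10.7
lever(from z, push) 0.816 ideal x -130.5 tangential push N 5.92 radial -2.02
```

View pics/w14.png

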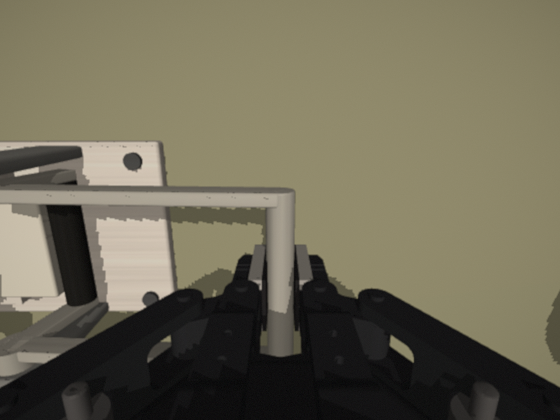

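```bash
python3 -m inch '[{"rx":0,"ry":0,"rz":0,"tx":-0.0005,"ty":0,"tz":-0.0045,"jaw":1},{"rx":0,"ry":0,"rz":0,"tx":-0.0011,"ty":0,"tz":-0.009,"jaw":1},{"rx":0,"ry":0,"rz":0,"tx":-0.0022,"ty":0,"tz":-0.0155,"jaw":1},{"rx":0,"ry":0,"rz":0,"tx":-0.0036,"ty":0,"tz":-0.0218,"jaw":1},{"rx":0,"ry":0,"rz":0,"tx":-0.0055,"ty":0,"tz":-0.028,"jaw":1},{"rx":0,"ry":0,"rz":0,"tx":-0.0075,"ty":0,"tz":-0.0342,"jaw":1},{"rx":0,"ry":0,"rz":0,"tx":-0.0075,"ty":0,"tz":-0.0342,"jaw":1}]'; python3 st.py; python3 barpx.py wrist .6 .5 .4 .35 .3 .25; python3 - <<'E'
from h import *
c=snap('wrist','w15.png')['img']
E
```

```text
t: 20.05
tcp_pos: [568.7, -266.6, 67.0]
orientation: [[0.216, -0.976, 0.003], [-0.976, -0.216, -0.002], [0.003, -0.002, -1.0]]
wrist_force: [1.5, -2.8, -0.6]
opening: 11.0
t 20.05 dock xyz [-123.3   -2.5   67. ] F dock [-3.09 -0.82 -0.57] op 11.0
lever(from z, push) 0.542 ideal x -129.8 tangential push N -1.05 radial 2.96
0.6 [[293.4, 188.7], [292.9, 238.2], [292.5, 273.4]]
0.5 [[290.4, 195.1], [289.9, 248.3], [289.6, 286.0]]
0.4 [[283.6, 202.5], [283.5, 260.0], [283.4, 300.4]]
0.35 [[278.6, 206.7], [278.7, 266.5], [278.8, 308.4]]
0.3 [[272.3, 211.2], [272.8, 273.5], [273.1, 316.9]]
0.25 [[264.5, 216.0], [265.4, 281.0], [266.1, 326.0]]
tip [[280.75568669 244.09011599]] tip+-11y [[280.77409012 225.18129645]]
```

View pics/w15.png

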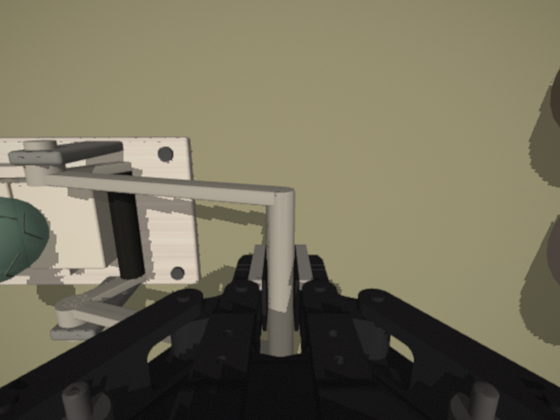

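The bar follows at 0.35 rad. Continuing to the upper stop.

```bash
python3 -m inch '[{"rx":0,"ry":0,"rz":0,"tx":-0.0024,"ty":0,"tz":-0.006,"jaw":1},{"rx":0,"ry":0,"rz":0,"tx":-0.005,"ty":0,"tz":-0.0119,"jaw":1},{"rx":0,"ry":0,"rz":0,"tx":-0.008,"ty":0,"tz":-0.0176,"jaw":1},{"rx":0,"ry":0,"rz":0,"tx":-0.0113,"ty":0,"tz":-0.0233,"jaw":1},{"rx":0,"ry":0,"rz":0,"tx":-0.0148,"ty":0,"tz":-0.0288,"jaw":1},{"rx":0,"ry":0,"rz":0,"tx":-0.0186,"ty":0,"tz":-0.0341,"jaw":1},{"rx":0,"ry":0,"rz":0,"tx":-0.0227,"ty":0,"tz":-0.0391,"jaw":1},{"rx":0,"ry":0,"rz":0,"tx":-0.024,"ty":0,"tz":-0.041,"jaw":1}]'; python3 st.py;  python3 -m inch '[{"rx":0,"ry":0,"rz":0,"tx":-0.002,"ty":0,"tz":-0.0024,"jaw":1},{"rx":0,"ry":0,"rz":0,"tx":-0.002,"ty":0,"tz":-0.0024,"jaw":1}]'; python3 st.py; python3 barpx.py wrist  .1 .05 0; python3 - <<'E'
from h import *
c=snap('wrist','w16.png')['img']
c=snap('side','s16.png');cv2.imwrite('pics/s16z.png',cv2.resize(c['img'][230:370,220:360],(600,600),interpolation=cv2.INTER_CUBIC))
E
```

```text
t: 21.15
tcp_pos: [564.0, -245.4, 108.4]
orientation: [[0.215, -0.977, 0.005], [-0.977, -0.215, -0.005], [0.006, -0.003, -1.0]]
wrist_force: [4.1, -7.2, -6.8]
opening: 10.6
t 21.15 dock xyz [-101.6   -2.5  108.4] F dock [-7.88 -2.46 -6.79] op 10.6
lever(from z, push) 0.204 ideal x -115.8 tangential push N -9.72 radial 3.71
t: 21.4
tcp_pos: [563.7, -243.7, 110.7]
orientation: [[0.215, -0.977, 0.005], [-0.977, -0.215, -0.006], [0.007, -0.004, -1.0]]
wrist_force: [2.5, -4.9, -6.7]
opening: 10.7
t 21.40 dock xyz [-99.8  -2.5 110.7] F dock [-5.34 -1.34 -6.7 ] op 10.7
lever(from z, push) 0.184 ideal x -114.5 tangential push N -8.46 radial 1.35
0.1 [[298.3, 197.0], [297.5, 251.5], [296.9, 290.0]]
0.05 [[290.1, 200.1], [289.7, 256.4], [289.4, 296.1]]
0.0 [[280.6, 203.4], [280.7, 261.5], [280.7, 302.3]]
tip [[280.77204273 244.09990232]] tip+-11y [[280.79078133 225.18785063]]
```

View pics/w16.png

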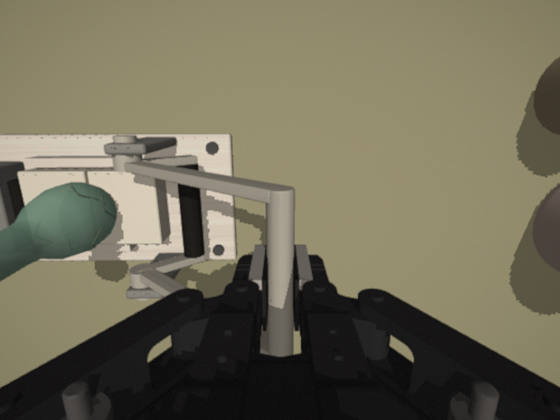

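View pics/s16z.png

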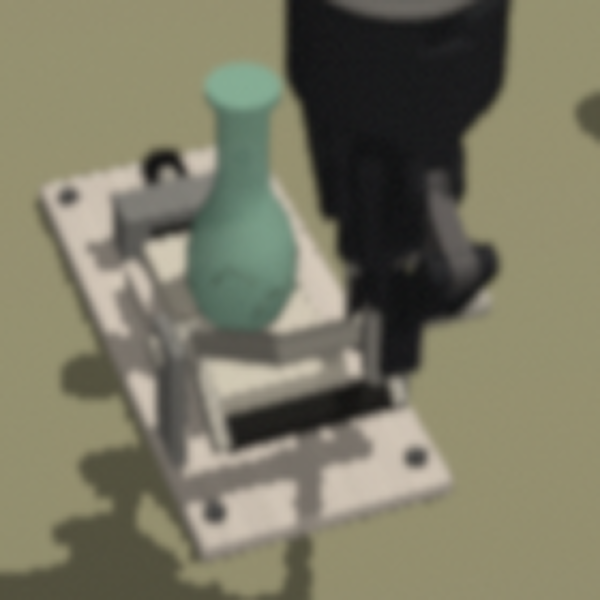

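The lever is near the stop. One more firm tug to confirm it by feel.

```bash
python3 -m inch '[{"rx":0,"ry":0,"rz":0,"tx":-0.003,"ty":0,"tz":-0.0035,"jaw":1},{"rx":0,"ry":0,"rz":0,"tx":-0.004,"ty":0,"tz":-0.005,"jaw":1},{"rx":0,"ry":0,"rz":0,"tx":-0.004,"ty":0,"tz":-0.005,"jaw":1}]' 50; python3 st.py; python3 barpx.py wrist  .1 .05 0; python3 - <<'E'
from h import *
c=snap('wrist','w17.png')['img']
E
```

```text
t: 21.92
tcp_pos: [563.5, -243.7, 111.5]
orientation: [[0.213, -0.977, 0.006], [-0.977, -0.214, -0.011], [0.012, -0.004, -1.0]]
wrist_force: [13.8, -14.4, -40.1]
opening: 9.9
t 21.93 dock xyz [-99.7  -2.3 111.5] F dock [-17.01 -10.31 -40.09] op 9.9
lever(from z, push) 0.178 ideal x -114.1 tangential push N -43.23 radial -5.26
0.1 [[298.6, 196.3], [297.9, 250.5], [297.4, 288.9]]
0.05 [[290.5, 199.4], [290.2, 255.4], [289.9, 294.9]]
0.0 [[281.2, 202.6], [281.3, 260.5], [281.4, 301.1]]
tip [[280.8157041  244.13599346]] tip+-11y [[280.83473658 225.22898918]]
```

View pics/w17.png

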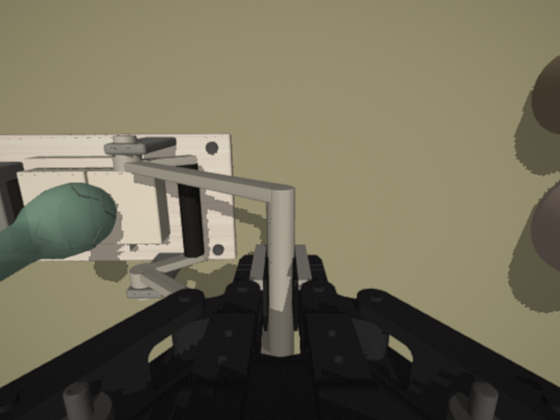

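It is hard against the upper stop (force jumps to 43 N). Open and go up.

```bash
python3 -m inch '[{"rx":0,"ry":0,"rz":0,"tx":0.0005,"ty":0,"tz":0.0005,"jaw":1},{"rx":0,"ry":0,"rz":0,"tx":0.0005,"ty":0,"tz":0.0005,"jaw":0.5},{"rx":0,"ry":0,"rz":0,"tx":0.0005,"ty":0,"tz":0.0005,"jaw":0.5},{"rx":0,"ry":0,"rz":0,"tx":0.0005,"ty":0,"tz":0,"jaw":0.5},{"rx":0,"ry":0,"rz":0,"tx":0,"ty":0,"tz":-0.02,"jaw":0.5},{"rx":0,"ry":0,"rz":0,"tx":0,"ty":0,"tz":-0.06,"jaw":0.5},{"rx":0,"ry":0,"rz":0,"tx":0,"ty":0,"tz":-0.12,"jaw":0.5},{"rx":0,"ry":0,"rz":0,"tx":0,"ty":0,"tz":-0.18,"jaw":0.5}]' 40; python3 st.py; python3 barpx.py wrist  .1 .05 .02 0; python3 - <<'E'
from h import *
c=snap('wrist','w18.png')['img']
c=snap('side','s18.png');cv2.imwrite('pics/s18z.png',cv2.resize(c['img'][200:370,200:370],(600,600),interpolation=cv2.INTER_CUBIC))
E
```

```text
t: 23.02
tcp_pos: [561.9, -241.2, 293.4]
orientation: [[0.214, -0.977, 0.005], [-0.977, -0.214, -0.01], [0.011, -0.003, -1.0]]
wrist_force: [0.9, -0.2, 0.7]
opening: 42.8
t 23.02 dock xyz [-97.   -1.3 293.4] F dock [-0.42 -0.79  0.67] op 42.8
lever(from z, push) -0.871 ideal x -1.4 tangential push N -0.42 radial 0.67
0.1 [[288.9, 149.9], [288.8, 175.8], [288.7, 195.0]]
0.05 [[285.2, 150.5], [285.2, 176.8], [285.2, 196.3]]
0.02 [[282.8, 150.9], [282.8, 177.4], [282.8, 197.1]]
0.0 [[281.1, 151.1], [281.2, 177.8], [281.2, 197.6]]
tip [[286.25463229 244.26245317]] tip+-11y [[286.38550678 224.3126366 ]]
```

View pics/w18.png

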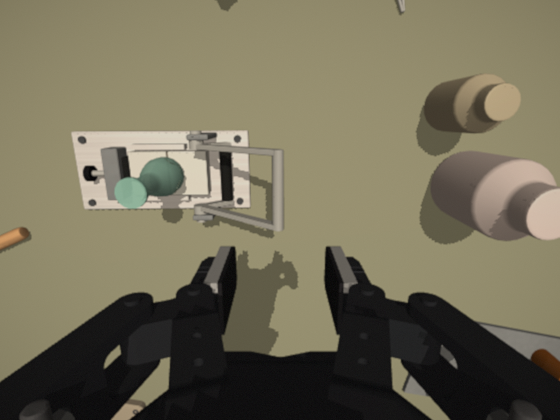

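View pics/s18z.png

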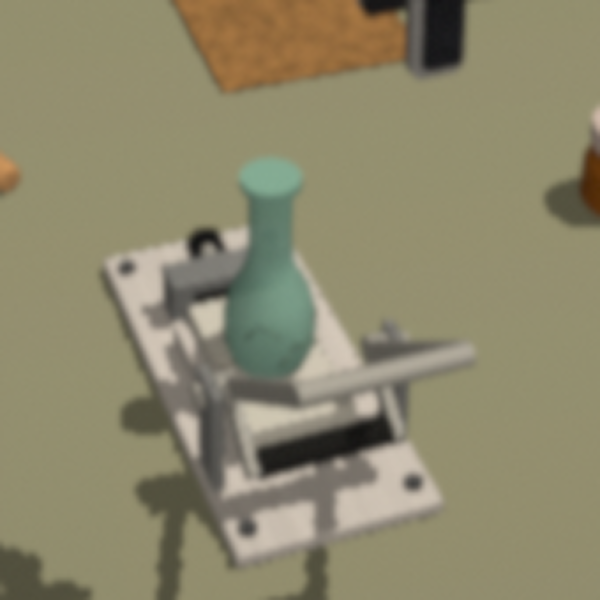

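The lever is fully up (bar at col 280). The bottle lip appears at (131,193) in the wrist view and ~(276.5,250) in the side view.

```bash
python3 - <<'E'
from h import *
from scipy.optimize import least_squares
w=read_camera('wrist'); s=read_camera('side'); t=snap('top','t18.png')
cv2.imwrite('pics/t18z.png',cv2.resize(t['img'][170:290,330:470],(700,600),interpolation=cv2.INTER_CUBIC))
O=[(w,(131,193)),(s,(276.5,250.2))]
f=lambda q:np.concatenate([proj(c,q)[0]-o for c,o in O])
r=least_squares(f,[530,-100,153]); print(r.x,r.fun.round(1))
for n in ('wrist','top','side'):
    o=outline_of(n,'mount'); print(n,[(round(x['conf'],2),np.round(x['bbox'])) for x in o[:1]])
print('wrist z153',onz(w,(131,193),153), 'side z153',onz(s,(276.5,250.2),153))
E
```

```text
[ 529.49019439 -102.95946526  152.8964947 ] [ 0.1 -0.1 -0.2 -0.1]
wrist [(0.61, array([163., 176., 102.,  58.]))]
top [(0.75, array([371., 226.,  49.,  37.]))]
side [(0.8, array([276., 284.,  51.,  83.]))]
wrist z153 [ 529.38748411 -102.92774264  153.        ] side z153 [ 529.82532999 -103.58662925  153.        ]
```

View pics/t18z.png

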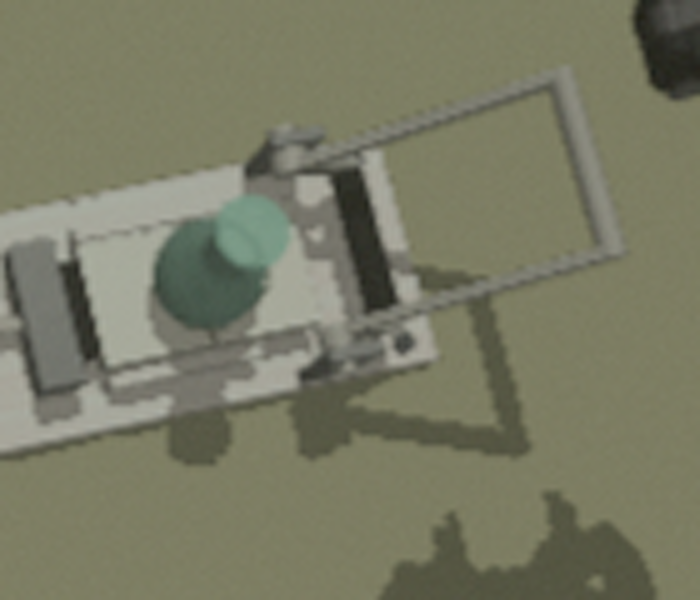

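```bash
python3 to.py 529.5 -103 170 -77.5
```

```text
t 23.48 tcp [ 561.6 -241.3  289.8] F [0.57 0.67 0.02] open 42.5
tx ty tz [-0.1431  0.0019  0.1184]
rot [-0.0008 -0.0097 -0.0029]
```

```bash
python3 -m inch '[{"rx":0,"ry":-0.005,"rz":-0.003,"tx":-0.03,"ty":0.002,"tz":0,"jaw":0.3},{"rx":0,"ry":-0.01,"rz":-0.003,"tx":-0.075,"ty":0.002,"tz":0,"jaw":0.3},{"rx":0,"ry":-0.01,"rz":-0.003,"tx":-0.115,"ty":0.002,"tz":0.01,"jaw":0.3},{"rx":0,"ry":-0.01,"rz":-0.003,"tx":-0.135,"ty":0.002,"tz":0.04,"jaw":0.3},{"rx":0,"ry":-0.01,"rz":-0.003,"tx":-0.143,"ty":0.002,"tz":0.08,"jaw":0.3},{"rx":0,"ry":-0.01,"rz":-0.003,"tx":-0.143,"ty":0.002,"tz":0.11,"jaw":0.3},{"rx":0,"ry":-0.01,"rz":-0.003,"tx":-0.143,"ty":0.002,"tz":0.118,"jaw":0.3},{"rx":0,"ry":-0.01,"rz":-0.003,"tx":-0.143,"ty":0.002,"tz":0.118,"jaw":0.3}]'; python3 to.py 529.5 -103 88 -77.5; python3 - <<'E'
from h import *
c=snap('wrist','w19.png')
print(proj(c,[[529.5,-103,153],[529.5,-103,128]]))
c=snap('side','s19.png');cv2.imwrite('pics/s19z.png',cv2.resize(c['img'][200:370,200:370],(600,600),interpolation=cv2.INTER_CUBIC))
E
```

```text
t: 24.48
tcp_pos: [529.4, -103.4, 170.1]
orientation: [[0.216, -0.976, -0.0], [-0.976, -0.216, 0.0], [-0.001, 0.0, -1.0]]
wrist_force: [-0.1, -0.1, 0.1]
opening: 59.7
t 24.48 tcp [ 529.4 -103.4  170.1] F [-0.11 -0.11  0.09] open 59.7
tx ty tz [-0.0003 -0.0002  0.0821]
rot [ 0.0001  0.0005 -0.0004]
[[280.18011662 232.55939233]
 [280.14958549 219.27199709]]
```

View pics/w19.png

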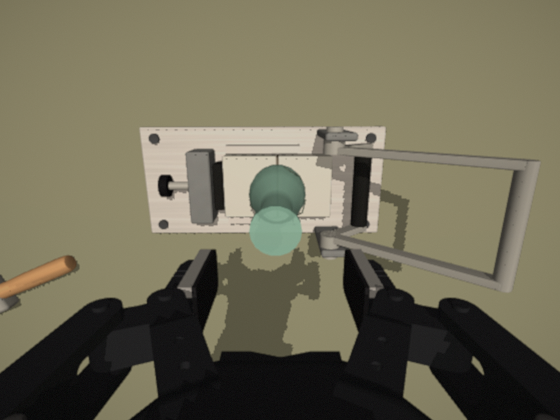

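View pics/s19z.png

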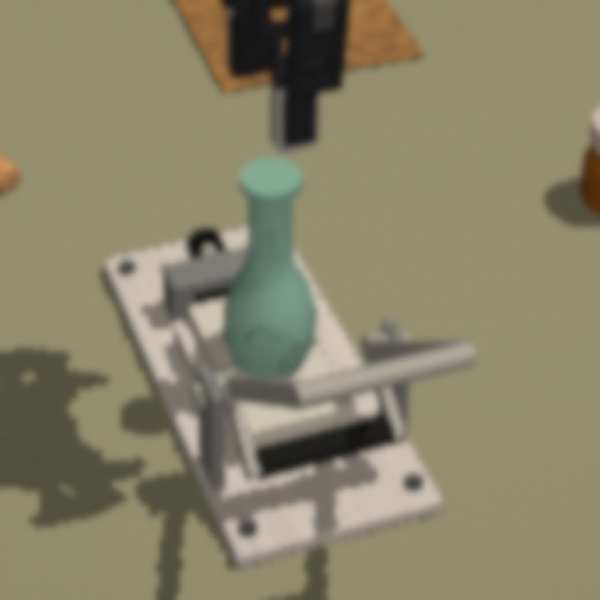

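```bash
python3 - <<'E'
from h import *
c=read_camera('side'); s=ctrl.get_state()
for z in (0,-10,-20,-30,-40): print(z,proj(c,s['tcp_pos']+s['orientation']@[34,0,z]).round(1))
E
```

```text
0 [[283.7 252.7]]
-10 [[283.7 248. ]]
-20 [[283.7 243.2]]
-30 [[283.8 238.4]]
-40 [[283.8 233.5]]
```

The open fingers' real tips sit ~22 mm above the reported TCP. Descend to TCP z ≈ 90, shifted 2.5 mm toward dock +x, because the lip is at col 276 against an axis at 280.

```bash
python3 -m inch '[{"rx":0,"ry":0,"rz":0,"tx":-0.0025,"ty":0,"tz":0.01,"jaw":0.3},{"rx":0,"ry":0,"rz":0,"tx":-0.0025,"ty":-0.0005,"tz":0.025,"jaw":0.3},{"rx":0,"ry":0,"rz":0,"tx":-0.0025,"ty":-0.0005,"tz":0.04,"jaw":0.3},{"rx":0,"ry":0,"rz":0,"tx":-0.0025,"ty":-0.0005,"tz":0.055,"jaw":0.3},{"rx":0,"ry":0,"rz":0,"tx":-0.0025,"ty":-0.0005,"tz":0.068,"jaw":0.3},{"rx":0,"ry":0,"rz":0,"tx":-0.0025,"ty":-0.0005,"tz":0.077,"jaw":0.3},{"rx":0,"ry":0,"rz":0,"tx":-0.0025,"ty":-0.0005,"tz":0.08,"jaw":0.3},{"rx":0,"ry":0,"rz":0,"tx":-0.0025,"ty":-0.0005,"tz":0.08,"jaw":0.3}]'; python3 st.py; python3 - <<'E'
from h import *
c=snap('wrist','w20.png')
c=snap('side','s20.png');cv2.imwrite('pics/s20z.png',cv2.resize(c['img'][200:370,200:370],(600,600),interpolation=cv2.INTER_CUBIC))
E
```

```text
t: 25.62
tcp_pos: [530.7, -101.0, 91.5]
orientation: [[0.216, -0.976, 0.003], [-0.976, -0.216, 0.0], [0.001, -0.003, -1.0]]
wrist_force: [0.3, 0.3, 0.5]
opening: 60.0
t 25.62 dock xyz [46.7 -1.3 91.5] F dock [ 0.2  -0.37  0.52] op 60.0
lever(from z, push) 0.347 ideal x -123.4 tangential push N 0.55 radial -0.01
```

View pics/w20.png

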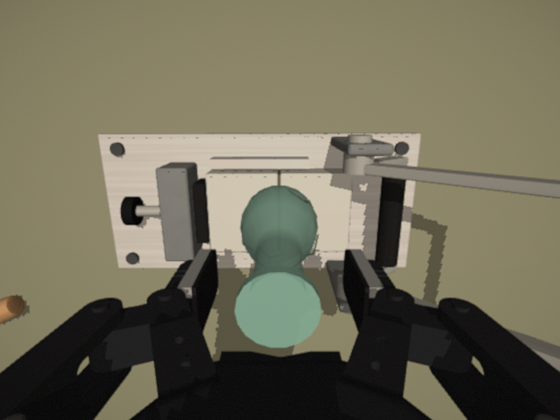

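View pics/s20z.png

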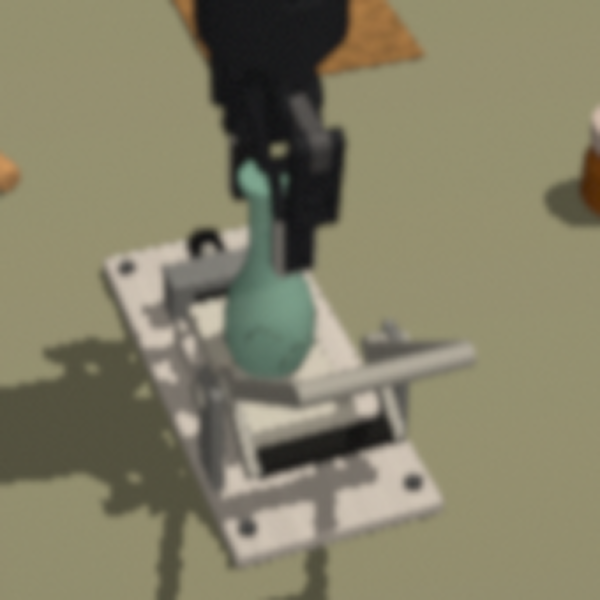

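```bash
python3 - <<'E'
from h import *
c=read_camera('side'); s=ctrl.get_state(); w=read_camera('wrist')
for x,z in ((0,-35),(0,-50),(34,-22)): 
    p=proj(c,s['tcp_pos']+s['orientation']@[x,0,z])[0]; print(x,z,p.round(1),((p-200)*600/170).round(), proj(w,s['tcp_pos']+s['orientation']@[x,0,z]).round(1))
E
```

```text
0 -35 [276.8 260.9] [271. 215.] [[281.1 275.2]]
0 -50 [276.8 254.2] [271. 191.] [[281.2 293.6]]
34 -22 [283.4 277.8] [294. 275.] [[351.4 262.1]]
```

The neck is centred between the pads in both views (axis at ~271 in the side zoom, neck 250–293). Closing on it.

```bash
python3 -m inch '[{"rx":0,"ry":0,"rz":0,"tx":-0.001,"ty":0,"tz":0,"jaw":1},{"rx":0,"ry":0,"rz":0,"tx":-0.001,"ty":0,"tz":0,"jaw":1},{"rx":0,"ry":0,"rz":0,"tx":-0.001,"ty":0,"tz":0,"jaw":1},{"rx":0,"ry":0,"rz":0,"tx":-0.001,"ty":0,"tz":0,"jaw":1},{"rx":0,"ry":0,"rz":0,"tx":-0.001,"ty":0,"tz":0,"jaw":1},{"rx":0,"ry":0,"rz":0,"tx":-0.001,"ty":0,"tz":0,"jaw":1}]' 45; python3 st.py; python3 - <<'E'
from h import *
c=snap('wrist','w21.png')
E
```

```text
t: 26.58
tcp_pos: [531.0, -100.1, 92.5]
orientation: [[0.216, -0.976, 0.005], [-0.976, -0.216, -0.0], [0.001, -0.005, -1.0]]
wrist_force: [-1.9, -0.1, 6.2]
opening: 29.1
t 26.57 dock xyz [47.5 -1.7 92.5] F dock [0.36 1.86 6.22] op 29.1
lever(from z, push) 0.339 ideal x -123.0 tangential push N 5.95 radial 1.86
```

View pics/w21.png

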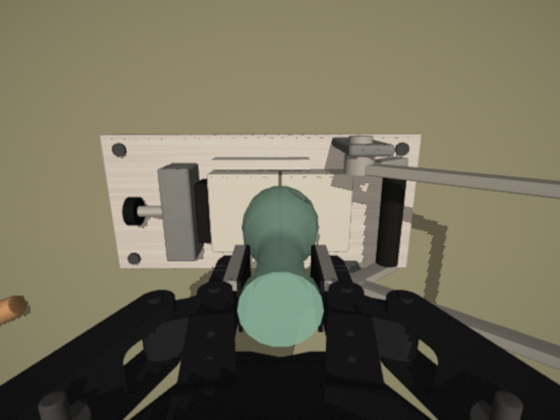

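Opening reads 29 mm rather than 23. Check whether it is still closing or resting on the flare or lip.

```bash
python3 -m inch '[{"rx":0,"ry":0,"rz":0,"tx":0,"ty":0,"tz":-0.001,"jaw":1},{"rx":0,"ry":0,"rz":0,"tx":0,"ty":0,"tz":-0.001,"jaw":1}]'; python3 - <<'E'
from h import *
c=snap('side','s21.png');cv2.imwrite('pics/s21z.png',cv2.resize(c['img'][210:330,220:340],(600,600),interpolation=cv2.INTER_CUBIC))
E
```

```text
t: 26.88
tcp_pos: [530.7, -100.1, 93.2]
orientation: [[0.216, -0.976, 0.004], [-0.976, -0.216, -0.0], [0.001, -0.004, -1.0]]
wrist_force: [-0.9, -0.5, -1.6]
opening: 29.0
```

View pics/s21z.png

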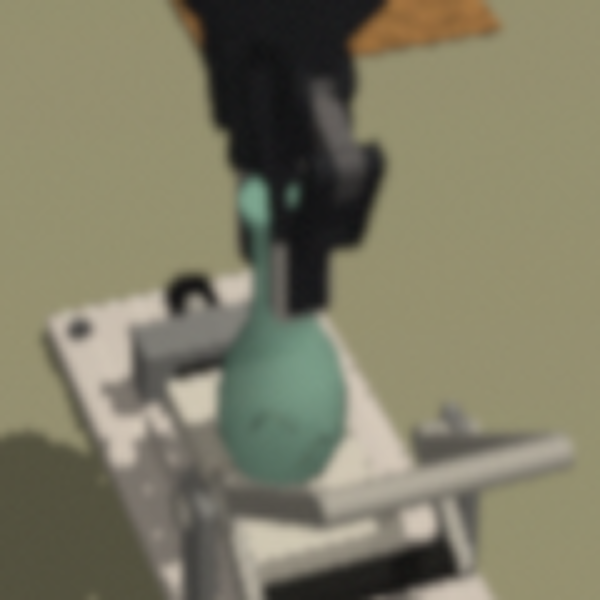

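The finger bottoms (zoom row ~315) reach the shoulder, so the tips are gripping the flare. I'll reopen, raise 9 mm and regrip on the cylindrical neck.

```bash
python3 -m inch '[{"rx":0,"ry":0,"rz":0,"tx":0,"ty":0,"tz":0,"jaw":0.5},{"rx":0,"ry":0,"rz":0,"tx":0,"ty":0,"tz":0,"jaw":0.5},{"rx":0,"ry":0,"rz":0,"tx":0,"ty":0,"tz":-0.009,"jaw":0.5},{"rx":0,"ry":0,"rz":0,"tx":0,"ty":0,"tz":-0.009,"jaw":1},{"rx":0,"ry":0,"rz":0,"tx":0,"ty":0,"tz":-0.009,"jaw":1},{"rx":0,"ry":0,"rz":0,"tx":0,"ty":0,"tz":-0.009,"jaw":1},{"rx":0,"ry":0,"rz":0,"tx":0,"ty":0,"tz":-0.009,"jaw":1},{"rx":0,"ry":0,"rz":0,"tx":0,"ty":0,"tz":-0.009,"jaw":1}]' 45; python3 st.py; python3 - <<'E'
from h import *
c=snap('wrist','w22.png')
c=snap('side','s22.png');cv2.imwrite('pics/s22z.png',cv2.resize(c['img'][210:330,220:340],(600,600),interpolation=cv2.INTER_CUBIC))
E
```

```text
t: 27.92
tcp_pos: [531.6, -100.1, 103.7]
orientation: [[0.216, -0.976, 0.006], [-0.976, -0.216, -0.0], [0.002, -0.006, -1.0]]
wrist_force: [-1.5, -0.1, 8.6]
opening: 29.4
t 27.93 dock xyz [ 47.3  -2.3 103.7] F dock [0.26 1.43 8.64] op 29.4
lever(from z, push) 0.246 ideal x -118.2 tangential push N 7.88 radial 3.56
```

View pics/s22z.png

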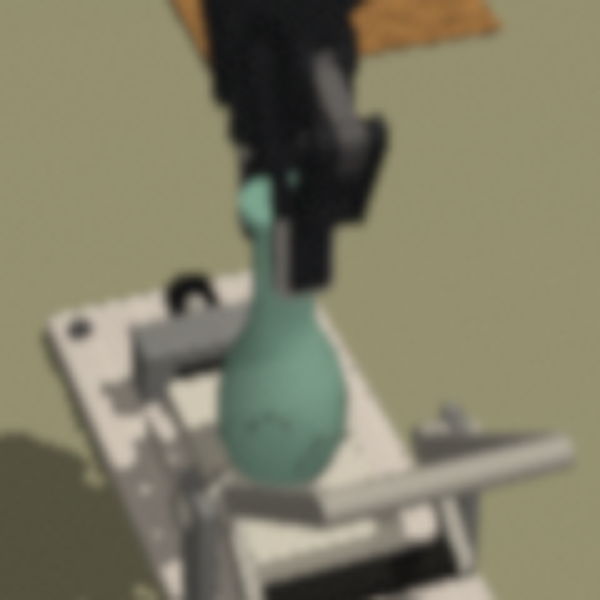

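View pics/w22.png

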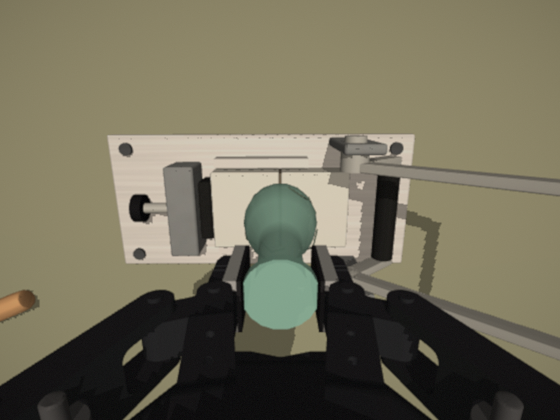

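```bash
python3 - <<'E'
import cv2,numpy as np
a=cv2.imread('pics/w21.png')[220:360,200:360]; b=cv2.imread('pics/w22.png')[220:360,200:360]
z=np.hstack([cv2.resize(x,(400,350),interpolation=cv2.INTER_CUBIC) for x in (a,b)]); z=np.clip(z.astype(float)*2.0,0,255).astype('uint8'); cv2.imwrite('pics/w22z.png',z)
E
```

```text
(no output)
```

View pics/w22z.png

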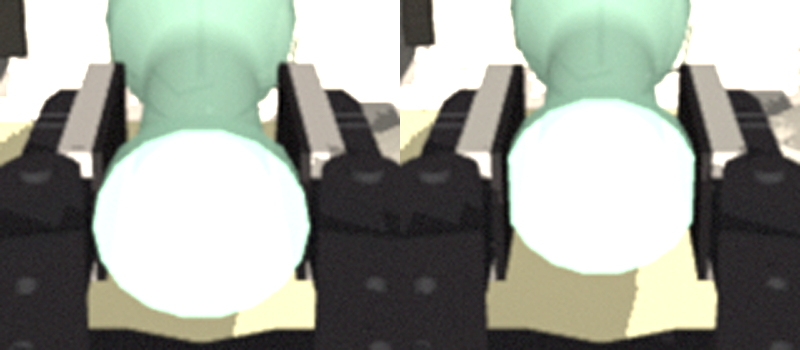

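The lip, not the neck, is what the long pads meet in both grips: the neck shows clear gaps to the black pads. The lip sits mid-pad and is held squarely, so I'll keep it, raise the grip to 60 N and test-lift.

```bash
python3 -m inch '[{"rx":0,"ry":0,"rz":0,"tx":0,"ty":0,"tz":0,"jaw":1},{"rx":0,"ry":0,"rz":0,"tx":0,"ty":0,"tz":0,"jaw":1},{"rx":0,"ry":0,"rz":0,"tx":0,"ty":0,"tz":-0.002,"jaw":1},{"rx":0,"ry":0,"rz":0,"tx":0,"ty":0,"tz":-0.005,"jaw":1},{"rx":0,"ry":0,"rz":0,"tx":0,"ty":0,"tz":-0.008,"jaw":1},{"rx":0,"ry":0,"rz":0,"tx":0,"ty":0,"tz":-0.01,"jaw":1},{"rx":0,"ry":0,"rz":0,"tx":0,"ty":0,"tz":-0.01,"jaw":1}]' 60; python3 st.py; python3 - <<'E'
from h import *
c=snap('wrist','w23.png')
c=snap('side','s23.png');cv2.imwrite('pics/s23z.png',cv2.resize(c['img'][210:350,220:360],(600,600),interpolation=cv2.INTER_CUBIC))
E
```

```text
t: 28.9
tcp_pos: [531.6, -100.1, 113.8]
orientation: [[0.216, -0.976, 0.007], [-0.976, -0.216, -0.0], [0.002, -0.006, -1.0]]
wrist_force: [0.8, 0.1, -2.4]
opening: 29.1
t 28.90 dock xyz [ 47.3  -2.3 113.8] F dock [-0.05 -0.78 -2.39] op 29.1
lever(from z, push) 0.156 ideal x -112.7 tangential push N -2.07 radial -1.19
```

View pics/s23z.png

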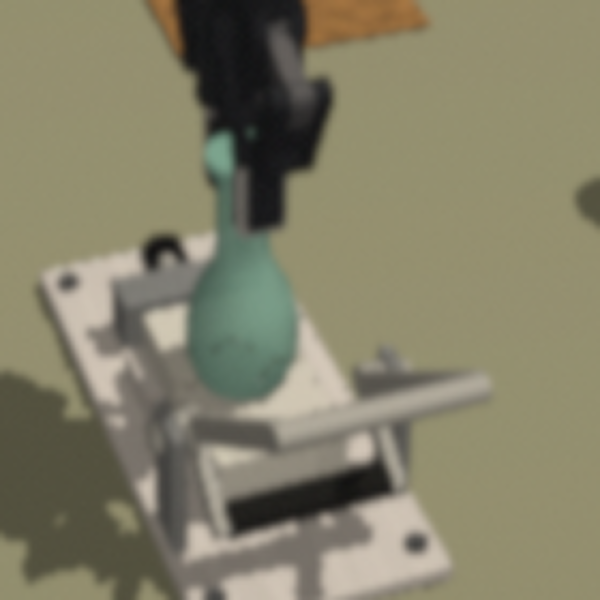

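View pics/w23.png

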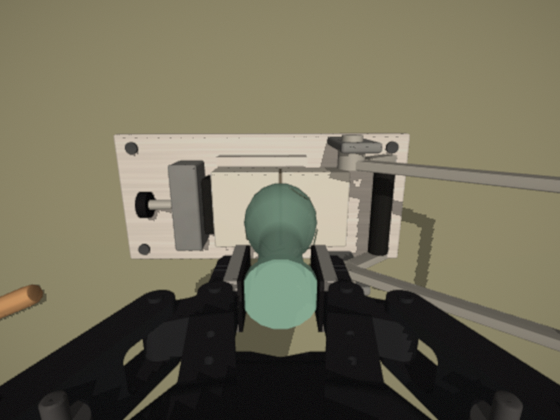

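It is lifted (plate shrinks in the wrist view while bottle and block stay put, load ~2.5–3 N). Lift higher.

```bash
python3 -m inch '[{"rx":0,"ry":0,"rz":0,"tx":0,"ty":0,"tz":-0.008,"jaw":1},{"rx":0,"ry":0,"rz":0,"tx":0,"ty":0,"tz":-0.018,"jaw":1},{"rx":0,"ry":0,"rz":0,"tx":0,"ty":0,"tz":-0.03,"jaw":1},{"rx":0,"ry":0,"rz":0,"tx":0,"ty":0,"tz":-0.042,"jaw":1},{"rx":0,"ry":0,"rz":0,"tx":0,"ty":0,"tz":-0.054,"jaw":1},{"rx":0,"ry":0,"rz":0,"tx":0,"ty":0,"tz":-0.064,"jaw":1},{"rx":0,"ry":0,"rz":0,"tx":0,"ty":0,"tz":-0.07,"jaw":1},{"rx":0,"ry":0,"rz":0,"tx":0,"ty":0,"tz":-0.07,"jaw":1}]'; python3 st.py; python3 - <<'E'
from h import *
c=snap('wrist','w24.png')
c=snap('side','s24.png');cv2.imwrite('pics/s24z.png',cv2.resize(c['img'][150:350,200:400],(600,600),interpolation=cv2.INTER_CUBIC))
t=snap('top','t24.png')
for n,c in (('top',t),('side',c)):
    o=outline_of(n,'mat')[0]; print(n,o['conf'],o['bbox'])
    cnt,_=cv2.findContours(o['mask'].astype('uint8'),cv2.RETR_EXTERNAL,cv2.CHAIN_APPROX_NONE); k=max(cnt,key=cv2.contourArea)
    # rectify mask contour to z=4 plane then minAreaRect
    P=np.array([onz(c,p[0],4)[:2] for p in k],np.float32); r=cv2.minAreaRect(P); print(r)
E
python3 to.py 595 286 184 -80
```

```text
t: 30.0
tcp_pos: [531.3, -100.2, 184.1]
orientation: [[0.216, -0.976, 0.007], [-0.976, -0.216, -0.0], [0.002, -0.007, -1.0]]
wrist_force: [0.1, 0.1, -2.9]
opening: 29.1
t 30.00 dock xyz [ 47.3  -2.  184.1] F dock [ 0.12 -0.09 -2.93] op 29.1
lever(from z, push) -0.871 ideal x -1.4 tangential push N 0.12 radial -2.93
top 0.71 [208.9, 201.4, 65.8, 73.3]
((596.9733276367188, 289.24212646484375), (150.54150390625, 150.3279571533203), 10.196276664733887)
side 0.76 [281.8, 207.8, 70.9, 37.6]
((653.09619140625, 281.37164306640625), (169.7749786376953, 75.22127532958984), 75.34126281738281)
t 30.25 tcp [ 530.7 -100.   183.2] F [-0.2   0.66 -3.  ] open 29.3
tx ty tz [-0.363  -0.1462 -0.0005]
rot [-0.0051 -0.0011  0.0433]
```

View pics/s24z.png

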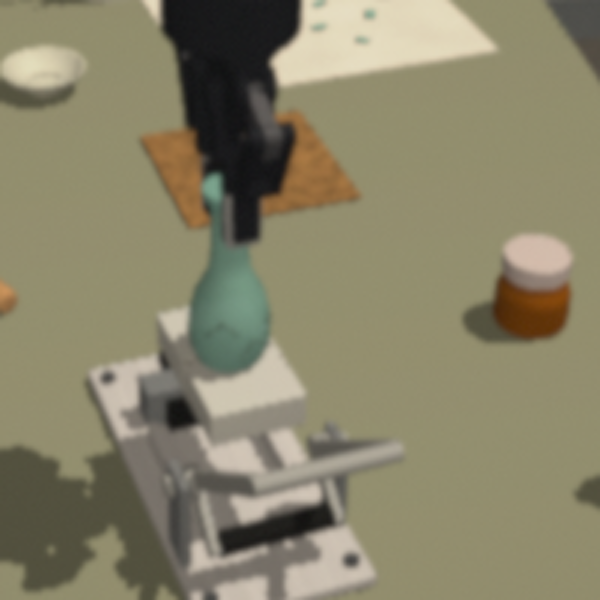

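View pics/w24.png

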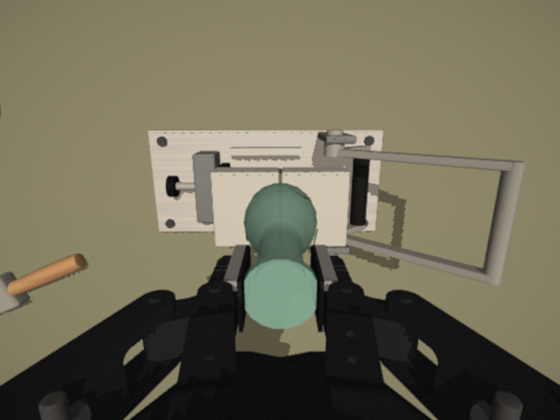

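The bottle hangs upright from the grip with the block well above the stop. Carrying it to the mat centre (596.5, 288) in two gentle legs.

```bash
python3 -m inch '[{"rx":0,"ry":0,"rz":0,"tx":-0.008,"ty":-0.003,"tz":0,"jaw":1},{"rx":0,"ry":0,"rz":0,"tx":-0.023,"ty":-0.009,"tz":0,"jaw":1},{"rx":0,"ry":0,"rz":0,"tx":-0.045,"ty":-0.018,"tz":0,"jaw":1},{"rx":0,"ry":0,"rz":0.005,"tx":-0.072,"ty":-0.029,"tz":0,"jaw":1},{"rx":0,"ry":0,"rz":0.01,"tx":-0.1,"ty":-0.041,"tz":0,"jaw":1},{"rx":0,"ry":0,"rz":0.015,"tx":-0.128,"ty":-0.052,"tz":0,"jaw":1},{"rx":0,"ry":0,"rz":0.02,"tx":-0.156,"ty":-0.063,"tz":0,"jaw":1},{"rx":0,"ry":0,"rz":0.02,"tx":-0.184,"ty":-0.075,"tz":0,"jaw":1}]'; python3 to.py 596.5 288 184 -79.8
```

```text
t: 31.25
tcp_pos: [563.9, 98.6, 183.3]
orientation: [[0.198, -0.98, 0.005], [-0.98, -0.198, 0.001], [0.0, -0.005, -1.0]]
wrist_force: [0.0, -0.3, -3.4]
opening: 28.8
t 31.25 tcp [563.9  98.6 183.3] F [ 0.03 -0.34 -3.37] open 28.8
tx ty tz [-0.1792 -0.0695 -0.0005]
rot [-0.005  -0.0004  0.0214]
```

```bash
python3 -m inch '[{"rx":-0.002,"ry":0,"rz":0.005,"tx":-0.028,"ty":-0.011,"tz":0,"jaw":1},{"rx":-0.005,"ry":0,"rz":0.01,"tx":-0.056,"ty":-0.022,"tz":0,"jaw":1},{"rx":-0.005,"ry":0,"rz":0.015,"tx":-0.084,"ty":-0.033,"tz":0,"jaw":1},{"rx":-0.005,"ry":0,"rz":0.02,"tx":-0.112,"ty":-0.043,"tz":0,"jaw":1},{"rx":-0.005,"ry":0,"rz":0.021,"tx":-0.138,"ty":-0.053,"tz":0,"jaw":1},{"rx":-0.005,"ry":0,"rz":0.021,"tx":-0.16,"ty":-0.062,"tz":0,"jaw":1},{"rx":-0.005,"ry":0,"rz":0.021,"tx":-0.173,"ty":-0.067,"tz":0,"jaw":1},{"rx":-0.005,"ry":0,"rz":0.021,"tx":-0.179,"ty":-0.0695,"tz":0,"jaw":1}]';python3 -m inch '[{"rx":0,"ry":0,"rz":0,"tx":0,"ty":0,"tz":0.015,"jaw":1},{"rx":0,"ry":0,"rz":0,"tx":0,"ty":0,"tz":0.03,"jaw":1},{"rx":0,"ry":0,"rz":0,"tx":0,"ty":0,"tz":0.04,"jaw":1},{"rx":0,"ry":0,"rz":0,"tx":0,"ty":0,"tz":0.045,"jaw":1},{"rx":0,"ry":0,"rz":0,"tx":0,"ty":0,"tz":0.045,"jaw":1}]'; python3 to.py 596.5 288 100 -79.8; python3 - <<'E'
from h import *
w=snap('wrist','w25.png')
c=snap('side','s25.png');cv2.imwrite('pics/s25z.png',cv2.resize(c['img'][110:290,190:370],(600,600),interpolation=cv2.INTER_CUBIC))
t=snap('top','t25.png')
o=outline_of('wrist','mat'); 
for x in o[:1]:
    cnt,_=cv2.findContours(x['mask'].astype('uint8'),cv2.RETR_EXTERNAL,cv2.CHAIN_APPROX_NONE); k=max(cnt,key=cv2.contourArea)
    P=np.array([onz(w,p[0],4)[:2] for p in k],np.float32); print(x['conf'],cv2.minAreaRect(P))
E
```

```text
t: 32.25
tcp_pos: [595.9, 289.1, 183.2]
orientation: [[0.179, -0.984, -0.001], [-0.984, -0.179, -0.0], [0.0, 0.001, -1.0]]
wrist_force: [0.3, 0.2, -2.2]
opening: 28.8
t: 32.88
tcp_pos: [595.8, 288.8, 137.8]
orientation: [[0.179, -0.984, -0.001], [-0.984, -0.179, -0.001], [0.001, 0.001, -1.0]]
wrist_force: [0.3, 0.7, -1.7]
opening: 29.0
t 32.88 tcp [595.8 288.8 137.8] F [ 0.33  0.72 -1.72] open 29.0
tx ty tz [ 0.0009 -0.0006  0.0378]
rot [ 0.0013 -0.0006  0.0015]
```

View pics/s25z.png

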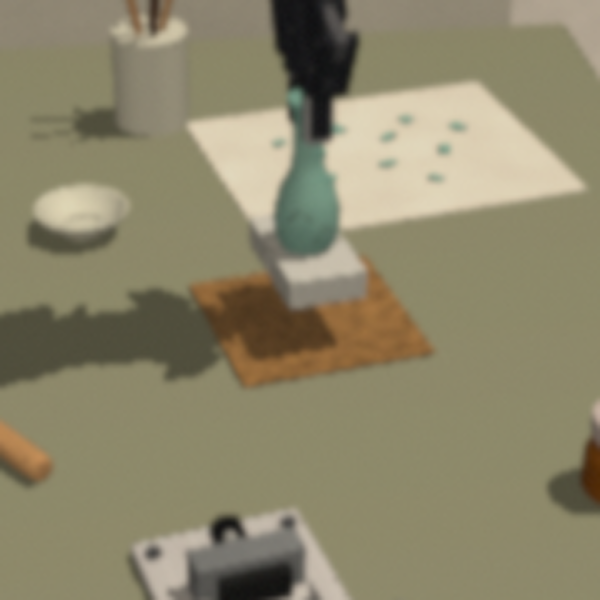

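View pics/w25.png

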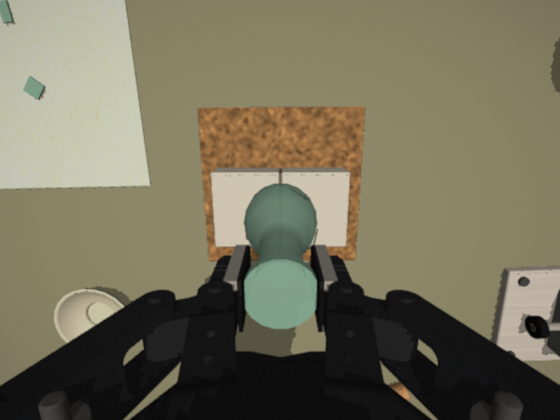

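Block hangs level above the mat. The mat corners in the wrist view are at about (198,108), (365,108), (356,260) and (207,260).

```bash
python3 - <<'E'
from h import *
w=read_camera('wrist')
C=np.array([onz(w,p,4) for p in [(198,108),(365,108),(356,260),(207,260)]]); print(C.round(1).tolist(),C.mean(0))
s=ctrl.get_state(); z=s['tcp_pos'][2]; u=z-103.7+10 # underside
print('under',u)
B=np.array([onz(w,p,u+24) for p in [(212,170),(350,170),(348,247),(214,247)]]); print('block top',B.round(1).tolist(),B.mean(0))
E
```

```text
[[655.6, 374.6, 4.0], [682.3, 228.2, 4.0], [536.6, 199.9, 4.0], [509.5, 349.4, 4.0]] [595.99707564 288.04488715   4.        ]
under 45.06186566484361
block top [[615.9, 343.9, 69.1], [634.0, 244.3, 69.1], [574.3, 231.2, 69.1], [555.4, 335.0, 69.1]] [594.89899548 288.59105661  69.06186566]
```

Mat centre (596,288), block centre (595,288.6): aligned. Lower it, feeling for contact.

```bash
python3 -m inch '[{"rx":0,"ry":0,"rz":0,"tx":0,"ty":0,"tz":0.01,"jaw":1},{"rx":0,"ry":0,"rz":0,"tx":0,"ty":0,"tz":0.02,"jaw":1},{"rx":0,"ry":0,"rz":0,"tx":0,"ty":0,"tz":0.029,"jaw":1},{"rx":0,"ry":0,"rz":0,"tx":0,"ty":0,"tz":0.034,"jaw":1},{"rx":0,"ry":0,"rz":0,"tx":0,"ty":0,"tz":0.036,"jaw":1},{"rx":0,"ry":0,"rz":0,"tx":0,"ty":0,"tz":0.037,"jaw":1},{"rx":0,"ry":0,"rz":0,"tx":0,"ty":0,"tz":0.038,"jaw":1}]'; python3 -m inch '[{"rx":0,"ry":0,"rz":0,"tx":0,"ty":0,"tz":0.001,"jaw":1},{"rx":0,"ry":0,"rz":0,"tx":0,"ty":0,"tz":0.002,"jaw":1},{"rx":0,"ry":0,"rz":0,"tx":0,"ty":0,"tz":0.002,"jaw":1}]'
```

```text
t: 34.0
tcp_pos: [596.5, 289.4, 101.0]
orientation: [[0.179, -0.984, 0.001], [-0.984, -0.179, 0.0], [-0.0, -0.001, -1.0]]
wrist_force: [-0.2, 0.5, -2.2]
opening: 29.1
t: 34.38
tcp_pos: [596.4, 289.4, 99.0]
orientation: [[0.179, -0.984, 0.001], [-0.984, -0.179, 0.0], [-0.0, -0.001, -1.0]]
wrist_force: [0.2, 0.1, -2.9]
opening: 29.3
```

```bash
python3 -m inch '[{"rx":0,"ry":0,"rz":0,"tx":0,"ty":0,"tz":0.001,"jaw":1},{"rx":0,"ry":0,"rz":0,"tx":0,"ty":0,"tz":0.0015,"jaw":1},{"rx":0,"ry":0,"rz":0,"tx":0,"ty":0,"tz":0.0015,"jaw":1}]'; python3 -m inch '[{"rx":0,"ry":0,"rz":0,"tx":0,"ty":0,"tz":0.001,"jaw":1},{"rx":0,"ry":0,"rz":0,"tx":0,"ty":0,"tz":0.0015,"jaw":1},{"rx":0,"ry":0,"rz":0,"tx":0,"ty":0,"tz":0.0015,"jaw":1}]'
```

```text
t: 34.75
tcp_pos: [596.7, 289.5, 98.0]
orientation: [[0.179, -0.984, 0.001], [-0.984, -0.179, 0.001], [-0.0, -0.001, -1.0]]
wrist_force: [0.1, 0.2, 1.0]
opening: 28.8
t: 35.12
tcp_pos: [597.4, 289.7, 98.0]
orientation: [[0.179, -0.984, 0.003], [-0.984, -0.179, 0.001], [-0.001, -0.003, -1.0]]
wrist_force: [-1.6, -0.7, 7.6]
opening: 28.8
```

Contact is felt at 98 mm, now pressing 7.6 N. Release and check.

```bash
python3 -m inch '[{"rx":0,"ry":0,"rz":0,"tx":0,"ty":0,"tz":0,"jaw":1},{"rx":0,"ry":0,"rz":0,"tx":0,"ty":0,"tz":0,"jaw":0.4},{"rx":0,"ry":0,"rz":0,"tx":0,"ty":0,"tz":0,"jaw":0.4},{"rx":0,"ry":0,"rz":0,"tx":0,"ty":0,"tz":0,"jaw":0.4},{"rx":0,"ry":0,"rz":0,"tx":0,"ty":0,"tz":0,"jaw":0.3},{"rx":0,"ry":0,"rz":0,"tx":0,"ty":0,"tz":0,"jaw":0.3}]' 30; python3 - <<'E'
from h import *
w=snap('wrist','w26.png')
c=snap('side','s26.png');cv2.imwrite('pics/s26z.png',cv2.resize(c['img'][110:290,190:370],(600,600),interpolation=cv2.INTER_CUBIC))
E
```

```text
t: 35.88
tcp_pos: [597.4, 289.7, 98.0]
orientation: [[0.179, -0.984, 0.003], [-0.984, -0.179, 0.001], [-0.001, -0.003, -1.0]]
wrist_force: [-0.6, 0.1, 0.1]
opening: 59.7
```

View pics/s26z.png

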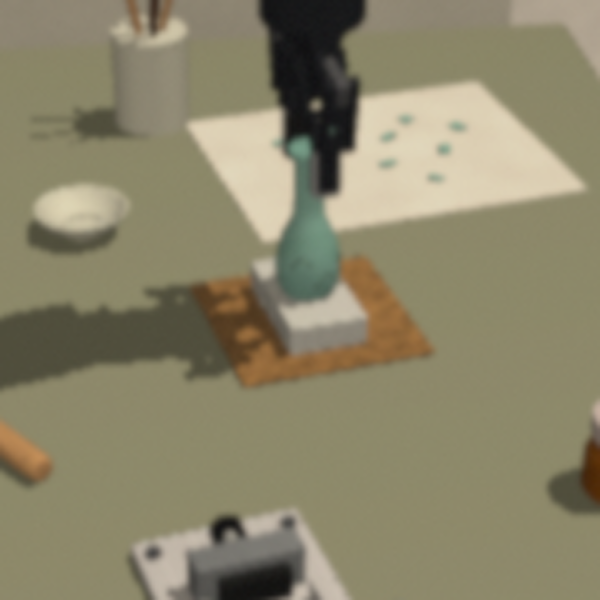

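View pics/w26.png

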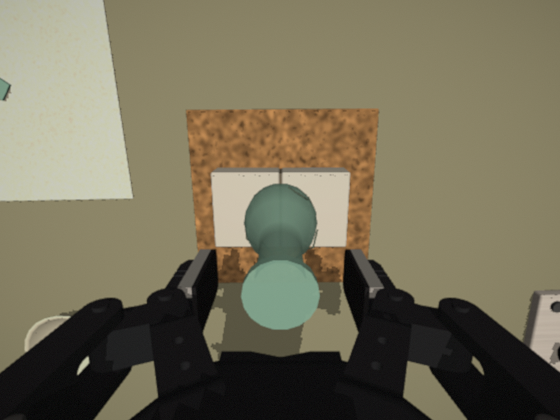

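The bottle stands upright in the middle of the mat and the fingers are clear of it on both sides. Retreat straight up and check everything.

```bash
python3 -m inch '[{"rx":0,"ry":0,"rz":0,"tx":0,"ty":0,"tz":-0.015,"jaw":0.3},{"rx":0,"ry":0,"rz":0,"tx":0,"ty":0,"tz":-0.04,"jaw":0.3},{"rx":0,"ry":0,"rz":0,"tx":0,"ty":0,"tz":-0.07,"jaw":0.3},{"rx":0,"ry":0,"rz":0,"tx":0,"ty":0,"tz":-0.1,"jaw":0.3},{"rx":0,"ry":0,"rz":0,"tx":0,"ty":0,"tz":-0.14,"jaw":0.3},{"rx":0,"ry":0,"rz":0,"tx":0,"ty":0,"tz":-0.15,"jaw":0.3},{"rx":0,"ry":0,"rz":0,"tx":0,"ty":0,"tz":-0.15,"jaw":0.3}]'; python3 barpx.py side 0 .05; python3 - <<'E'
from h import *
w=snap('wrist','w27.png'); C=np.array([]) 
c=snap('side','s27.png');cv2.imwrite('pics/s27z.png',cv2.resize(c['img'][110:370,150:430],(646,600),interpolation=cv2.INTER_CUBIC))
print(ctrl.get_state()['wrist_force'])
E
```

```text
t: 36.85
tcp_pos: [597.2, 289.6, 249.0]
orientation: [[0.179, -0.984, 0.005], [-0.984, -0.179, 0.002], [-0.001, -0.005, -1.0]]
wrist_force: [-0.2, 1.5, 0.1]
opening: 59.9
0.0 [[328.9, 299.6], [313.8, 303.4], [302.0, 306.4]]
0.05 [[329.8, 303.6], [314.7, 307.5], [302.9, 310.5]]
tip [[283.17703146 114.46400689]] tip+-11y [[287.65955848 113.91843883]]
[-0.40089828  0.67814544 -0.02596206]
```

View pics/s27z.png

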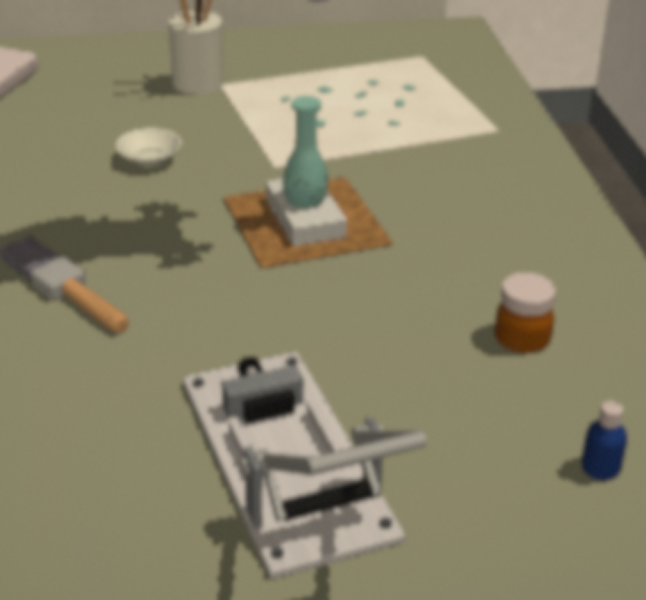

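View pics/w27.png

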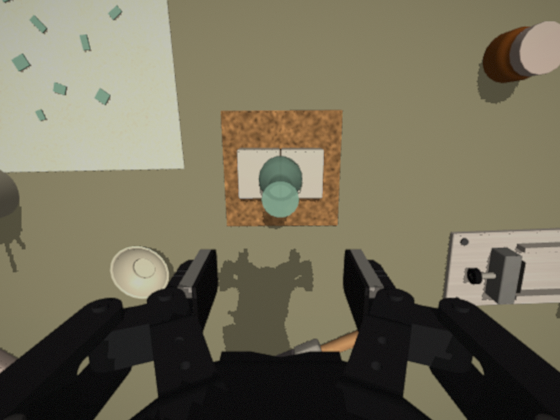

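The bottle stands centred on the mat, the lever is back at its starting picture position, and the bystanders are where they were. Handing in.

```bash
python3 -c "
from station import ctrl
print(ctrl.hand_in(), ctrl.get_state()['t'])"
```

```text
the job is handed in; nothing more can be done
the job is handed in; nothing more can be done
```

The squeeze was done and held, the lever is back up at its stop, and the bottle stands upright in the middle of the cork mat. I handed the job in at about 37 s of the 72 s allowed.

- **Squeeze:** I pushed the lever down with shut fingers until the bar read about 11.3 N at rest, at roughly 0.62 rad. I estimate 16–18 N of clamping from that. A bar-travel estimate gave only about 9 N, so the clamping figure is uncertain, but both are well below 25 N.
- **Hold:** After letting go, the lever stayed locked and untouched for over 3.5 s.
- **Lever up:** I gripped the bar and swung it back to the upper stop, where the pull rose to 43 N. The last side picture shows it where it started.
- **Bottle:** It was lifted out, set down by feel and released. Just before lowering, the block was about 1 mm from the mat's centre. The bystanders I could see in the last pictures had not moved.

Some things did not go as expected:
- **Finger tips:** The real tips were about 22 mm short of the reported TCP, so I worked by feel and camera.
- **Grip:** The pads closed on the bottle's lip (29 mm opening) instead of the 23 mm neck. I regripped once with the same result and carried it by the lip at 60 N. It did not slip.

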